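Pull a slipped valve plate into line with a tapered drift

TASK

The loose valve plate under the compressor's head has slipped sideways in some direction, so its hole no longer lines up with the hole in the head. Take the tapered drift from the wooden tool block, feel its nose gently through the head's hole into the plate's hole, draw the plate into line and push the drift fully home until its collar sits flat on the head, then let go and leave it standing there. Never force it: keep the push on the compressor under 40 N, and leave the other things where they are.

Things in the scene. Friction and masses are not known exactly. Their poses are not given: they have to be found in the camera images.
- drift: Steel drift, 400 g, 145 mm, starts upright in the tool block's middle hole, hung by its collar. Origin: centre of the nose's end; z up to the head. Upwards: nose 10 mm diameter to 22 mm; taper to 20.5 mm diameter at 57; shank 20.5 mm to 92; round collar 36 mm diameter, 92-100; square head 24 x 24 mm, 100-145, sides along x and y. Grip it by the head.
- tool_block: Fixed wooden block 70 (x) x 170 (y) x 96 mm high, origin centre of underside. The drift stands in its middle hole (24 mm diameter, 94 mm deep); a smaller punch and a screwdriver stand in holes 58 mm to +y and -y of it, up to 51 mm above the block.
- compressor: Fixed round finned compressor with upright bore, origin centre of underside, z up. Foot 140 x 140 x 12 mm; barrel 50 mm radius (fins 60) from 12 to 96 mm; head disc 58 mm radius from 106 to 120 mm with six bolt heads, 6 mm tall, on a 46 mm radius. Head hole and barrel bore are coaxial, both 22 mm diameter, clear down to 12 mm above the table.
- head_hole (a point): Centre of the head's hole (22 mm diameter), level with the head's top face, 120 mm above the table, on the bore axis; z up. With the drift home, the drift's origin is 92 mm below this point; set the collar down slowly, it is a hard stop.
- plate_level (a point): Point on the fixed bore axis 14.5 mm below head_hole, at the top face of the valve plate: steel disc, 56 mm radius, 9 mm thick, 22 mm hole in its middle, in the slot under the head. The plate itself is not measured: its hole starts 8.5 to 9.5 mm off this axis in an unknown level direction. It slides in the level plane against about 4 N of friction and stays where left.
- slot (a point): Point on the bore axis at the barrel's top face, 24 mm below head_hole. How it feels: a nose lowered on the axis lands on the plate's face; held about 5 mm off the axis towards the slipped side (within some 20 degrees) it clears the head's hole and drops into the plate's hole. Moving it back to the axis drags the plate along; the taper then pulls it the rest of the way.
- punch: loose bystander; leave it alone. Straight steel punch, 22 mm round head, in the tool block; origin at its lower end.
- screwdriver: loose bystander; leave it alone. Screwdriver with round black handle standing in the tool block; origin at its tip.
- piston: loose bystander; leave it alone. Aluminium piston 56 mm diameter, 60 mm tall, near the compressor; origin centre of underside.
- parts_box: loose bystander; leave it alone. Cardboard box 70 x 90 x 50 mm, near the compressor; origin centre of underside.
- wrench: loose bystander; leave it alone. Spanner lying near the tool block; origin under its middle.
- bearing: loose bystander; leave it alone. Bearing ring 52 mm diameter, 16 mm tall; origin centre of underside.
- hammer: loose bystander; leave it alone. Hammer lying to the robot's left; origin under its middle.
- oil_can: loose bystander; leave it alone. Grey can 70 mm diameter, 110 mm tall; origin centre of underside.
Not all that is in view belongs to the job. What is shaped like the compressor but green, purple or red is not meant.

How it is judged:
At the end, for the whole second after the job is handed in: The drift stands fully home in the compressor: its axis within 3 mm of the head hole's centre, its nose end at least 89 mm below the head's top face (92 mm is fully home, which only a plate drawn into line allows), upright within 0.05 rad, at rest and released (horizontal distance between drift and head_hole below 0.003 m and z of drift in the frame of head_hole below -0.089 m and angle between drift's own z axis and vertical below 0.05 rad and linear speed of drift below 0.01 m/s and contact force between the fingers and drift below 0.1 N); the robot touches nothing.
It fails at once if the drift presses on the compressor, plate included, with more than 40 N (contact force between drift and compressor above 40 N).
It fails at once if the fingers or arm push on the compressor with more than 20 N (contact force between the arm and compressor above 20 N).
It fails at once if a bystander is moved more than 30 mm (distance of any of punch, screwdriver, piston, parts_box, wrench, bearing, hammer, oil_can from where it was at the start of the episode above 0.03 m).
It also fails if it takes over 72 s, if anything falls off the work surface, if the arm or the gripper's body presses on something with over 40 N, if the wrist force passes 120 N, or if a joint passes its speed limit or range.

ROBOT

A 7-joint arm with a two-finger parallel gripper is mounted at the origin on the work surface. World frame = base frame: x ahead of the robot, y to its left, z up, the work surface at z = 0. Lengths are in m, angles in rad, forces in N, time in s.
With the tool pointing down it reaches from about 0.425 to 0.925 m from the base axis. Payload 6.8 kg.
Tool frame: the origin (TCP) lies midway between the tips of the shut fingers; the grasp point (between the pads) lies 19 mm behind it; y points along the fingers, z is the direction in which the jaws open and shut, and the axes are right-handed (so a half turn about y gives the same grasp; the last joint's range is limited). The gripper opens to 88 mm and grips with 3 to 60 N. Pads are 20 mm wide; open, the fingers measure 115 mm over their backs; the gripper's body (75 mm by 178 mm) begins 61 mm behind the grasp point.
Start: joints at [1.098, 0.477, 0.022, 1.555, -0.011, 1.109, -0.083], TCP at [0.241, -0.631, 0.223] pointing down, gripper open.
Joint ranges: [-2.96, 2.96], [-0.34, 2.1], [-1.41, 1.46], [0.24, 2.44], [-1.37, 4.51], [0.17, 1.92], [-2.96, 2.96]. Speed limits (rad/s): [2.39, 2.39, 3.14, 3.14, 3.14, 3.14, 3.14].

INTERFACE

Orientations are given as a unit quaternion [w, x, y, z].
In Python, from bench import manip gives the robot as it stands. The module is installed in compiled form; this text tells all that it offers.
- The arm moves only by the shell command python3 -m pendant 'ROWS' [FORCE]. ROWS is JSON, a list of rows, each an object with "grip": the finger opening in mm, from 0 to 87.8; "offset": the shift along the world's x, y, z in mm, a list of three; "angular": the turn, a rotation vector about the world's x, y, z in degrees, a list of three. A call has 1 to 8 rows; each row shifts and turns the pose as measured when the row begins; what a row does not reach is not made up. A row lasts 1/10 s, in which the tool goes at most 50 mm and 8.59 degrees, less where a joint would pass 70% of its speed; a pose out of reach is approached as far as the arm can. A call is refused whole if a number of a shift passes 50 or a number of a turn 8.59, either way. A call with a gripper value outside its range is refused whole. The fingers move at their own pace and stop on an object; FORCE is the grip in N (left out, the last holds). Time passes only in rows, so rows that do not move let the fingers close. It gives the time, the measured TCP pose, the force and the opening at its end, in the units of the state.
- manip.observe(): the state, without advancing time (a new reading comes with each control period).
- manip.camera(name): name is "side" or "top"; returns the picture (400x640x3 uint8, blue, green, red); there is no depth.
- manip.get_calibration(name): a dict with "mtx" (3x3 intrinsics, pixels), "R" (3x3) and "t" (3): a world point X has camera coordinates R X + t. Camera axes: x right, y down, z forward; pixel columns grow to the right and rows downward; lengths in m; the calibration is good to about 2 mm. A picture is of the moment at which its call begins. get_calibration takes no time and is no camera call.
- manip.close_job(): hands the job in, once; it reports no verdict.
The state is a dict: "t": time; "joints": joint angles; "qd": joint speeds; "joint_torque": joint torques, N m; "tool_pos": TCP position; "orientation": TCP orientation; "contact_force": force on the tool from outside, world axes, zero at the start; "moment": the same for the moment, N m; "gripper_width": finger opening in m.
Only numpy, scipy, OpenCV 4.12 (cv2) and the standard library are available. Lean on these libraries where they do the work, as an engineer would, in place of code of your own. Each camera call takes 0.05 s, during which the arm holds its last target.

## Working session

There is one attempt and no reset: what is moved stays moved. The work goes in short steps, Python scripts to look and compute and a shell command to move; the robot and the scene stay as the last step left them, time stands still between calls to the robot, and variables do not carry over. Pictures are saved under pics/ and viewed, and the job is handed in when it is done.

```bash
mkdir -p pics; ls; cat > h.py <<'E'
import numpy as np, cv2
from bench import manip
def snap(name,fn):
    im=np.array(manip.camera(name)); cv2.imwrite('pics/'+fn,im); return im
def cal(n):
    c=manip.get_calibration(n); return np.array(c['mtx']),np.array(c['R']),np.array(c['t']).ravel()
def back(n,u,v,z):
    K,R,t=cal(n); d=R.T@np.linalg.inv(K)@[u,v,1]; o=-R.T@t
    return o+d*(z-o[2])/d[2]
def proj(n,X):
    K,R,t=cal(n); p=K@(R@np.array(X)+t); return p[:2]/p[2]
E
python3 - <<'E'
from h import *
snap('top','t0.png');snap('side','s0.png')
for n in('top','side'):
    K,R,t=cal(n);print(n,K.round(1).tolist(),R.round(3).tolist(),(-R.T@t).round(3))
s=manip.observe();print(s)
E
```

```text
pics
top [[394.6, 0.0, 323.0], [0.0, 394.6, 203.6], [0.0, 0.0, 1.0]] [[-0.021, -1.0, -0.02], [-0.982, 0.024, -0.19], [0.19, 0.016, -0.982]] [0.231 0.018 1.423]
side [[466.3, 0.0, 326.1], [0.0, 466.3, 198.6], [0.0, 0.0, 1.0]] [[0.955, -0.295, -0.022], [-0.204, -0.604, -0.77], [0.214, 0.74, -0.638]] [ 0.194 -0.948  0.945]
{'t': 0.1, 'joints': array([ 1.09791994,  0.47771097,  0.02233438,  1.55630015, -0.01148188,
        1.10927439, -0.08307023]), 'qd': array([-1.98537457e-05, -3.00975992e-03, -9.95326697e-04, -2.69812605e-03,
       -1.09581349e-04,  1.38041858e-03, -9.47642990e-04]), 'joint_torque': array([ 5.09350619e-03, -5.84092963e+01,  1.54048886e+00, -2.73314434e+01,
       -5.41884208e-02,  1.30650226e-02,  6.43739781e-05]), 'tool_pos': array([ 0.24060883, -0.63011254,  0.22180525]), 'orientation': array([ 0.12813348, -0.12842035,  0.6959081 , -0.69483951]), 'contact_force': array([ 0.14662717,  0.53462548, -0.0495255 ]), 'moment': array([ 0.03217436, -0.00525498,  0.00183015]), 'gripper_width': 0.08788518263825976}
```

View pics/t0.png

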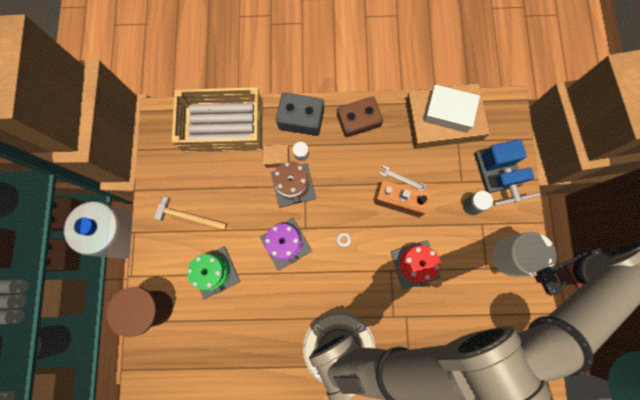

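View pics/s0.png

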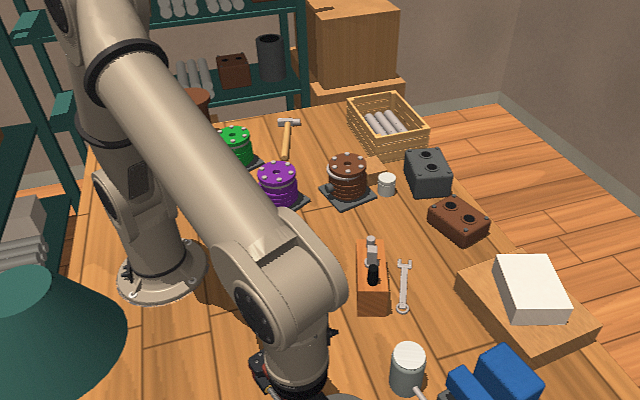

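The brown compressor is at about (291,180) in the top view and (347,165) in the side view. The tool block is at (401,197) top and (371,270) side. I'll zoom in on both.

```bash
python3 - <<'E'
import cv2,numpy as np
t=cv2.imread('pics/t0.png');s=cv2.imread('pics/s0.png')
z=lambda im,x,y,w,h,k:cv2.resize(im[y:y+h,x:x+w],None,fx=k,fy=k,interpolation=cv2.INTER_CUBIC)
a=np.hstack([z(t,262,150,50,50,7.6),z(t,370,165,50,50,7.6)])
cv2.imwrite('pics/zt.png',a)
b=np.hstack([z(s,315,140,70,70,5.4),z(s,345,230,70,90,4.2)[:378,:]])
cv2.imwrite('pics/zs.png',b)
E
```

```text
(no output)
```

View pics/zt.png

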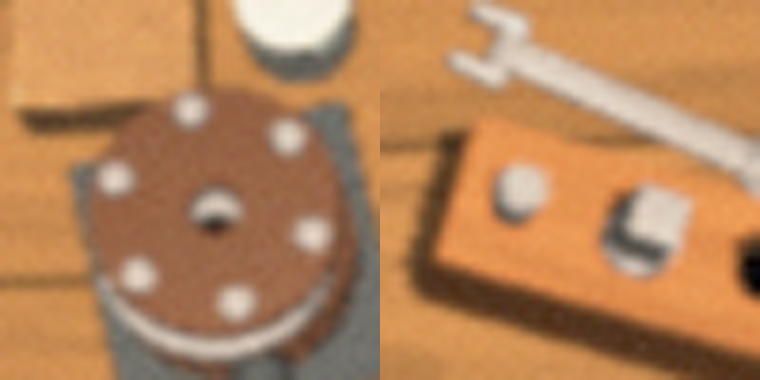

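View pics/zs.png

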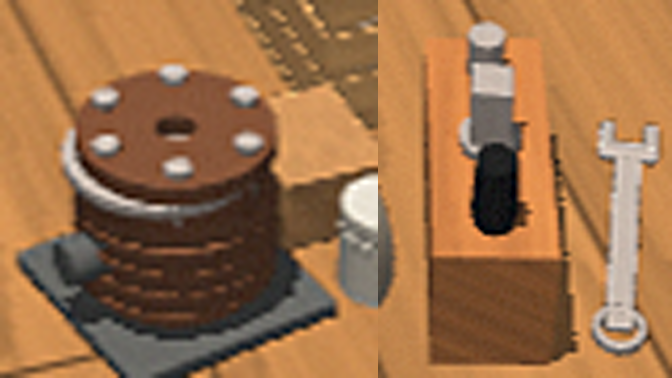

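```bash
cat > m.py <<'E'
from h import *
from scipy.optimize import least_squares
k=7.6;un=lambda p,x,y,k:(np.array(p)+.5)/k-.5+[x,y]
bt=un([(190,110),(288,137),(312,234),(236,302),(138,275),(115,178)],262,150,7.6)
bs=un([(173,73),(245,95),(249,142),(177,167),(106,145),(105,98)],315,140,5.4)
def bolts(x,y,a):return [(x+.046*np.cos(a+i*np.pi/3),y+.046*np.sin(a+i*np.pi/3),.125) for i in range(6)]
def near(P,Q):
    return np.concatenate([P[np.argmin(((P-q)**2).sum(1))]-q for q in Q])
for sets in (('top',),('side',),('top','side')):
    def f(p):
        r=[]
        for n in sets:
            r.append(near(np.array([proj(n,b) for b in bolts(*p)]),bt if n=='top' else bs))
        return np.concatenate(r)
    best=min((least_squares(f,[*back('top',*bt.mean(0),.125)[:2],a0]) for a0 in np.arange(0,1.05,.2)),key=lambda r:r.cost)
    print(sets,best.x.round(4),np.sqrt(2*best.cost/len(best.fun)).round(2))
# drift head top centre z: block top .096, collar on it: head top .096+.053=.149
print(back('top',*un((664,205),370-50,165,7.6),.149)) # second panel offset 380=50px*7.6
print(back('side',*un((494-378,79),345,230,4.2),.149))
print('block corners');
for q in [(478,118),(432,260)]: print(back('top',*un(q,320,165,7.6),.096))
for q in [(428,38),(540,38),(430,256),(555,256)]: print(back('side',*un((q[0]-378,q[1]),345,230,4.2),.096))
E
python3 m.py
```

```text
('top',) [0.5783 0.1505 0.219 ] 0.06
('side',) [0.5816 0.1508 0.2195] 0.11
('top', 'side') [0.5801 0.1504 0.2195] 0.35
[ 0.5111714  -0.23873771  0.149     ]
[ 0.50989735 -0.23610029  0.149     ]
block corners
[ 0.5654268  -0.16771493  0.096     ]
[ 0.50010161 -0.14382015  0.096     ]
[ 0.50537006 -0.14332134  0.096     ]
[ 0.57044706 -0.16498568  0.096     ]
[ 0.44832574 -0.30309073  0.096     ]
[ 0.51318386 -0.3243684   0.096     ]
```

```bash
python3 - <<'E'
import cv2,numpy as np
t=cv2.imread('pics/t0.png');s=cv2.imread('pics/s0.png')
z=lambda im,x,y,w,h,k:cv2.resize(im[y:y+h,x:x+w],None,fx=k,fy=k,interpolation=cv2.INTER_CUBIC)
cv2.imwrite('pics/zd.png',np.hstack([z(t,394,183,20,20,20),z(s,355,235,20,20,20)]))
E
```

```text
(no output)
```

View pics/zd.png

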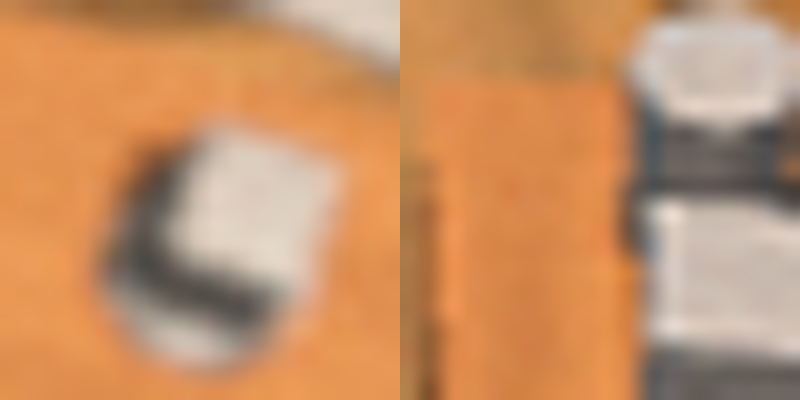

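```bash
cat > p.py <<'E'
from h import *
un=lambda p,x,y,k:(np.array(p)+.5)/k-.5+[x,y]
c=un([(215,125),(345,165),(300,285),(165,240)],394,183,20)
W=np.array([back('top',*q,.149)[:2] for q in c]);print('head ctr',W.mean(0))
for i in range(4):
    d=W[(i+1)%4]-W[i];print(np.linalg.norm(d).round(4),np.degrees(np.arctan2(d[1],d[0])).round(1))
for n,(x,y) in (('t',(262,150)),('s',(315,140))):
    im=cv2.imread(f'pics/{n}0.png')[y:y+50+20*(n=='s'),x:x+50+20*(n=='s')]
    k=11 if n=='t' else 8
    z=cv2.resize(im,None,fx=k,fy=k,interpolation=cv2.INTER_CUBIC)
    cv2.imwrite(f'pics/z2{n}.png',z)
    N={'t':'top','s':'side'}[n]
    ctr={'t':(.5783,.1505),'s':(.5816,.1508)}[n]
    tiles=[]
    for ang in range(90,270,30):
        zz=z.copy()
        def circ(cx,cy,r,h,col):
            P=np.array([(proj(N,(cx+r*np.cos(a),cy+r*np.sin(a),h))-[x,y]+.5)*k-.5 for a in np.linspace(0,6.29,80)])
            cv2.polylines(zz,[(P*8).astype(int)],True,col,1,cv2.LINE_AA,3)
        circ(*ctr,.058,.106,(255,0,0))
        a=np.radians(ang);px,py=ctr[0]+.009*np.cos(a),ctr[1]+.009*np.sin(a)
        circ(px,py,.056,.0965,(0,255,0));circ(px,py,.056,.1055,(0,255,255))
        circ(px,py,.011,.1055,(0,255,255));circ(*ctr,.011,.12,(255,255,0))
        cv2.putText(zz,str(ang),(5,25),0,.8,(0,0,255),2)
        tiles.append(cv2.resize(zz,(265,265),interpolation=cv2.INTER_AREA) )
    cv2.imwrite(f'pics/o{n}.png',np.vstack([np.hstack(tiles[:3]),np.hstack(tiles[3:])]))
E
python3 p.py
```

```text
head ctr [ 0.50728511 -0.23654041]
0.0222 -109.2
0.0218 156.7
0.0231 69.5
0.0213 -26.0Traceback (most recent call last):
  File "p.py", line 23, in <module>
    circ(px,py,.011,.1055,(0,255,255));circ(*ctr,.011,.12,(255,255,0))
                                       ~~~~^^^^^^^^^^^^^^^^^^^^^^^^^^^
  File "p.py", line 18, in circ
    P=np.array([(proj(N,(cx+r*np.cos(a),cy+r*np.sin(a),h))-[x,y]+.5)*k-.5 for a in np.linspace(0,6.29,80)])
                 ~~~~^^^^^^^^^^^^^^^^^^^^^^^^^^^^^^^^^^^^^
  File "h.py", line 11, in proj
    K,R,t=cal(n); p=K@(R@np.array(X)+t); return p[:2]/p[2]
          ~~~^^^
  File "h.py", line 6, in cal
    c=manip.get_calibration(n); return np.array(c['mtx']),np.array(c['R']),np.array(c['t']).ravel()
ValueError: time passes only in moves, steps and waits
```

```bash
python3 - <<'E'
s=open('h.py').read()
s=s.replace("""def cal(n):
    c=manip.get_calibration(n); return np.array(c['mtx']),np.array(c['R']),np.array(c['t']).ravel()
""","""import os
C={}
def cal(n):
    if n not in C:
        f=f'cal_{n}.npz'
        if not os.path.exists(f):
            c=manip.get_calibration(n); np.savez(f,K=c['mtx'],R=c['R'],t=np.ravel(c['t']))
        d=np.load(f); C[n]=(d['K'],d['R'],d['t'])
    return C[n]
""")
open('h.py','w').write(s)
E
python3 p.py
```

```text
head ctr [ 0.50728511 -0.23654041]
0.0222 -109.2
0.0218 156.7
0.0231 69.5
0.0213 -26.0
```

View pics/ot.png

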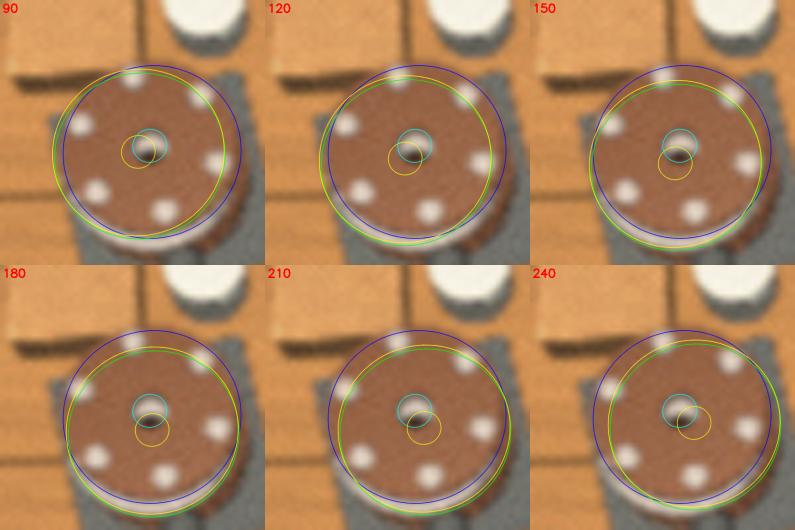

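View pics/os.png

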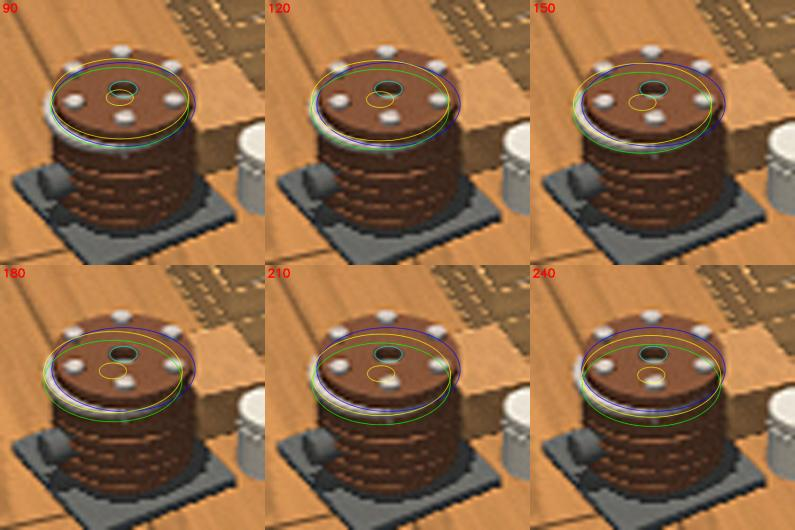

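```bash
sed -i 's/range(90,270,30)/range(135,195,10)/' p.py; python3 p.py >/dev/null
```

```text
(no output)
```

View pics/ot.png

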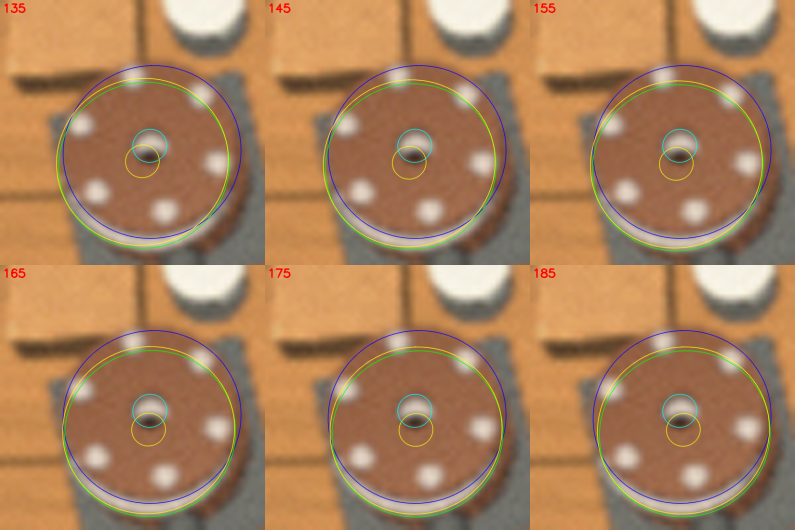

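View pics/os.png

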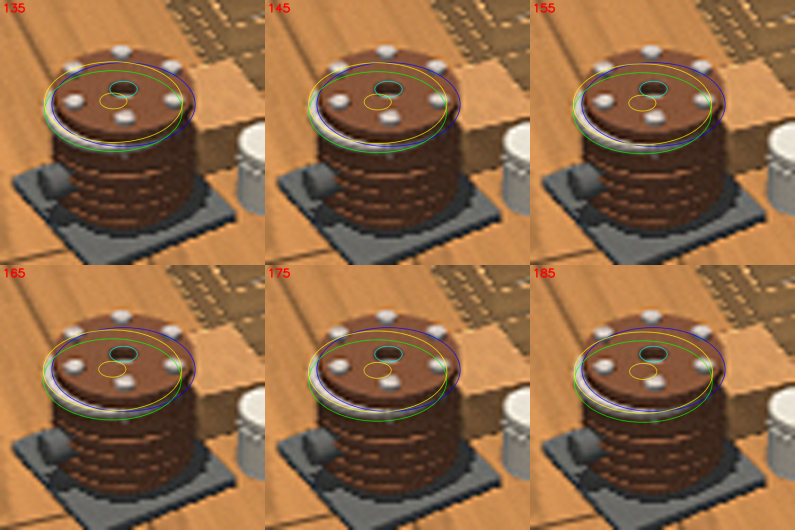

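```bash
cat > q.py <<'E'
from h import *
k=8
def fit(n,ctr,offs):
    N={'t':'top','s':'side'}[n]; x,y,w=(262,150,50) if n=='t' else (315,140,70)
    z=cv2.resize(cv2.imread(f'pics/{n}0.png')[y:y+w,x:x+w],None,fx=k,fy=k,interpolation=cv2.INTER_CUBIC)
    hsv=cv2.cvtColor(z,cv2.COLOR_BGR2HSV); 
    sil=np.clip((110-hsv[...,1].astype(float))/60,0,1)*np.clip((hsv[...,2].astype(float)-110)/50,0,1)
    def hull(cx,cy,r,zs):
        m=np.zeros(z.shape[:2],np.uint8)
        P=np.array([(proj(N,(cx+r*np.cos(a),cy+r*np.sin(a),h))-[x,y]+.5)*k-.5 for h in zs for a in np.linspace(0,6.28,60)],np.float32)
        cv2.fillConvexPoly(m,(cv2.convexHull(P)*8).astype(np.int32),1,cv2.LINE_8,3); return m.astype(bool)
    head=hull(*ctr,.058,(.106,.12)); roi=hull(*ctr,.069,(.092,.106))&~head
    # exclude bright bystander/foot in upper part: keep the lower-part of roi
    rows=np.arange(z.shape[0])[:,None]*np.ones(z.shape[1])
    hc=(proj(N,(*ctr,.106))-[x,y])*k; roi&=rows>hc[1]-5*k
    if n=='t': pass
    out=[]
    for d in np.arange(.0085,.00951,.0005):
      for a in range(80,280,5):
        c=(ctr[0]+d*np.cos(np.radians(a)),ctr[1]+d*np.sin(np.radians(a)))
        p=hull(*c,.056,(.0965,.1055))&roi
        s=sil*roi
        out.append((np.minimum(p,s).sum()/np.maximum(p,s).sum(),a,d))
    out.sort(reverse=True);print(n,ctr,[(round(o[0],3),o[1],round(o[2],4)) for o in out[:6]])
fit('t',(.5783,.1505),0);fit('s',(.5816,.1508),0)
fit('t',(.5773,.1505),0);fit('s',(.5816,.1498),0);fit('s',(.5806,.1508),0);fit('t',(.5783,.1495),0)
E
python3 q.py
```

```text
t (0.5783, 0.1505) [(np.float64(0.761), 165, np.float64(0.009)), (np.float64(0.76), 165, np.float64(0.0095)), (np.float64(0.753), 160, np.float64(0.0095)), (np.float64(0.751), 170, np.float64(0.009)), (np.float64(0.751), 160, np.float64(0.009)), (np.float64(0.75), 165, np.float64(0.0085))]
s (0.5816, 0.1508) [(np.float64(0.742), 120, np.float64(0.0095)), (np.float64(0.738), 115, np.float64(0.0095)), (np.float64(0.722), 120, np.float64(0.009)), (np.float64(0.717), 125, np.float64(0.0095)), (np.float64(0.712), 115, np.float64(0.009)), (np.float64(0.703), 125, np.float64(0.009))]
t (0.5773, 0.1505) [(np.float64(0.744), 160, np.float64(0.0085)), (np.float64(0.744), 165, np.float64(0.0085)), (np.float64(0.734), 160, np.float64(0.009)), (np.float64(0.734), 165, np.float64(0.009)), (np.float64(0.728), 170, np.float64(0.0085)), (np.float64(0.726), 155, np.float64(0.0085))]
s (0.5816, 0.1498) [(np.float64(0.705), 115, np.float64(0.0095)), (np.float64(0.705), 120, np.float64(0.0095)), (np.float64(0.676), 120, np.float64(0.009)), (np.float64(0.674), 115, np.float64(0.009)), (np.float64(0.674), 125, np.float64(0.0095)), (np.float64(0.671), 110, np.float64(0.0095))]
s (0.5806, 0.1508) [(np.float64(0.744), 115, np.float64(0.0095)), (np.float64(0.737), 110, np.float64(0.0095)), (np.float64(0.722), 115, np.float64(0.009)), (np.float64(0.713), 120, np.float64(0.0095)), (np.float64(0.711), 110, np.float64(0.009)), (np.float64(0.693), 120, np.float64(0.009))]
t (0.5783, 0.1495) [(np.float64(0.753), 160, np.float64(0.0095)), (np.float64(0.752), 160, np.float64(0.009)), (np.float64(0.743), 155, np.float64(0.0095)), (np.float64(0.742), 165, np.float64(0.0095)), (np.float64(0.742), 165, np.float64(0.009)), (np.float64(0.734), 155, np.float64(0.009))]
```

```bash
python3 - <<'E'
from h import *
x,y,w=283,170,16;k=25
z=cv2.resize(cv2.imread('pics/t0.png')[y:y+w,x:x+w],None,fx=k,fy=k,interpolation=cv2.INTER_CUBIC)
T=[]
ctr=(.5783,.1505)
for ang in (135,165):
    zz=z.copy();a=np.radians(ang)
    for cx,cy,h,col in ((*ctr,.12,(255,255,0)),(ctr[0]+.009*np.cos(a),ctr[1]+.009*np.sin(a),.1055,(0,255,255)),(ctr[0]+.009*np.cos(a),ctr[1]+.009*np.sin(a),.0965,(0,255,0)),):
        P=np.array([(proj('top',(cx+.011*np.cos(a),cy+.011*np.sin(a),h))-[x,y]+.5)*k-.5 for a in np.linspace(0,6.28,80)])
        cv2.polylines(zz,[(P*8).astype(int)],True,col,1,cv2.LINE_AA,3)
    T.append(zz)
cv2.imwrite('pics/hole.png',np.hstack(T))
E
```

```text
(no output)
```

View pics/hole.png

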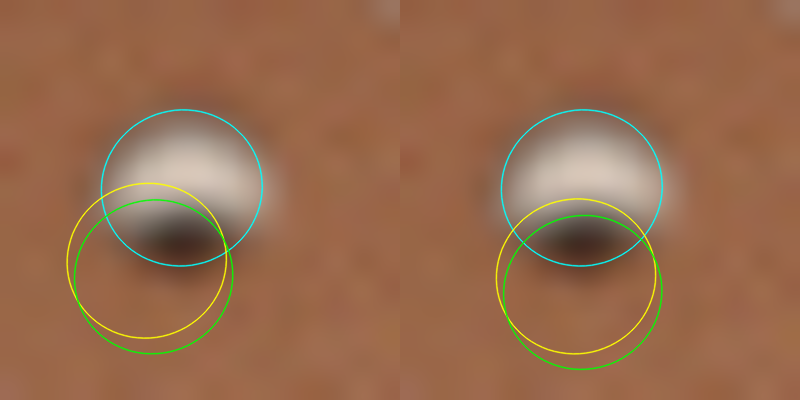

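View pics/z2s.png

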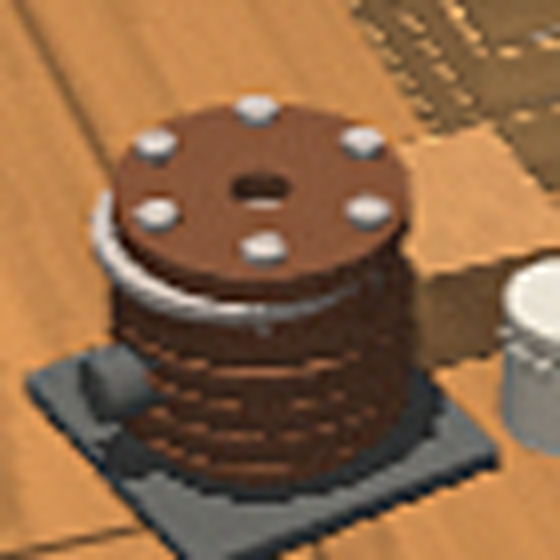

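View pics/z2t.png

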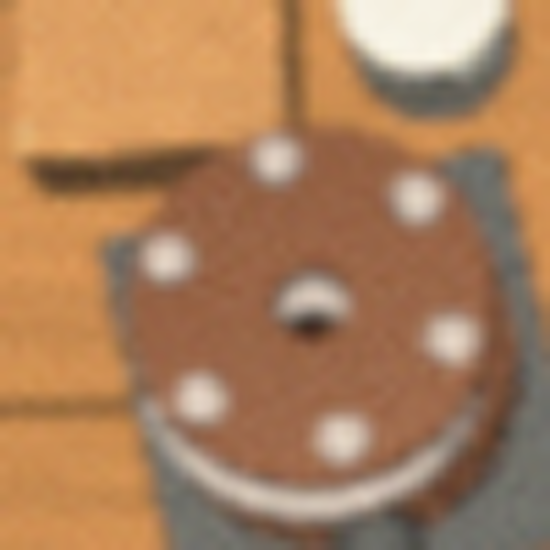

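```bash
python3 - <<'E'
from h import *
for ang in (105,120,135,150,165,180):
    a=np.radians(ang);o=[]
    for N,ctr,x,y,k in(('side',(.5816,.1508),315,140,8),('top',(.5783,.1505),262,150,11)):
        cx,cy=ctr[0]+.009*np.cos(a),ctr[1]+.009*np.sin(a)
        P=np.array([(proj(N,(cx+.056*np.cos(b),cy+.056*np.sin(b),h))-[x,y]+.5)*k-.5 for h in (.0965,.1055) for b in np.linspace(0,6.28,200)])
        H=np.array([(proj(N,(ctr[0]+.058*np.cos(b),ctr[1]+.058*np.sin(b),h))-[x,y]+.5)*k-.5 for h in (.106,.12) for b in np.linspace(0,6.28,200)])
        o+=[P[:,0].min(),P[:,1].max(),H[:,0].min(),H[:,1].max(), H[:,0].max()]
    print(ang,np.round(o,0))
E
```

```text
105 [102. 314. 108. 309. 413. 109. 503. 124. 494. 500.]
120 [ 97. 317. 108. 309. 413. 112. 509. 124. 494. 500.]
135 [ 94. 320. 108. 309. 413. 117. 515. 124. 494. 500.]
150 [ 92. 323. 108. 309. 413. 123. 519. 124. 494. 500.]
165 [ 91. 327. 108. 309. 413. 130. 522. 124. 494. 500.]
180 [ 92. 331. 108. 309. 413. 137. 523. 124. 494. 500.]
```

```bash
cat >> h.py <<'E'
from scipy.spatial.transform import Rotation as Ro
def st(target=None,yaw=None):
    s=manip.observe();q=np.array(s['orientation']);r=Ro.from_quat(q,scalar_first=True);M=r.as_matrix()
    jy=np.degrees(np.arctan2(M[1,2],M[0,2]))
    print('t',round(s['t'],2),'pos',(np.array(s['tool_pos'])*1e3).round(2),'F',np.round(s['contact_force'],2),'M',np.round(s['moment'],2),'w',round(s['gripper_width']*1e3,2),'jawyaw',round(jy,2),'q7',np.round(s['joints'],2))
    print('tool y',M[:,1].round(4),'z',M[:,2].round(4))
    if yaw is not None:
        a=np.radians(yaw);y=np.array([0,0,-1.]);z=np.array([np.cos(a),np.sin(a),0]);x=np.cross(y,z)
        rv=(Ro.from_matrix(np.c_[x,y,z])*r.inv()).as_rotvec(degrees=True);print('turn',rv.round(2))
    if target is not None: print('shift',(np.array(target)*1e3-np.array(s['tool_pos'])*1e3).round(2))
E
python3 -c "
from h import *
st((.509,-.237,.25),-20);st(None,160)
print(back('top',480,203,.11),back('top',405,150,.08),back('top',500,165,.05))"
```

```text
t 0.1 pos [ 240.61 -630.11  221.81] F [ 0.15  0.53 -0.05] M [ 0.03 -0.01  0.  ] w 87.89 jawyaw -69.1 q7 [ 1.1   0.48  0.02  1.56 -0.01  1.11 -0.08]
tool y [-7.0e-04  1.4e-03 -1.0e+00] z [ 0.3568 -0.9342 -0.0016]
turn [-0.06 -0.07 49.1 ]
shift [268.39 393.11  28.19]
t 0.1 pos [ 240.61 -630.11  221.81] F [ 0.15  0.53 -0.05] M [ 0.03 -0.01  0.  ] w 87.89 jawyaw -69.1 q7 [ 1.1   0.48  0.02  1.56 -0.01  1.11 -0.08]
tool y [-7.0e-04  1.4e-03 -1.0e+00] z [ 0.3568 -0.9342 -0.0016]
turn [-9.000e-02  7.000e-02 -1.309e+02]
[ 0.47417485 -0.48882769  0.11      ] [ 0.67722161 -0.2549927   0.08      ] [ 0.62184914 -0.59622887  0.05      ]
```

```bash
python3 -m pendant '[{"grip":87,"offset":[20,30,30],"angular":[0,0,6]},{"grip":87,"offset":[27,38,5],"angular":[0,0,6]},{"grip":87,"offset":[27,38,0],"angular":[0,0,6]},{"grip":87,"offset":[27,38,0],"angular":[0,0,6]},{"grip":87,"offset":[27,38,0],"angular":[0,0,6]},{"grip":87,"offset":[27,38,0],"angular":[0,0,6]},{"grip":87,"offset":[27,38,0],"angular":[0,0,6]},{"grip":87,"offset":[27,38,0],"angular":[0,0,6]}]'; python3 -c "
from h import *
st((.509,-.237,.25),-20)"
```

```text
t: 0.9
tool_pos: [0.4464, -0.3275, 0.2541]
orientation: [0.402, -0.408, 0.58, -0.579]
contact_force: [0.4, -0.1, 0.3]
gripper_width: 0.0868
t 0.9 pos [ 446.36 -327.47  254.11] F [ 0.39 -0.15  0.28] M [-0.07 -0.09 -0.05] w 86.83 jawyaw -20.13 q7 [ 0.75  0.27 -0.29  1.79  0.09  1.1   0.08]
tool y [-0.0081 -0.0035 -1.    ] z [ 0.9389 -0.3442 -0.0065]
turn [ 0.2  -0.47  0.13]
shift [62.64 90.47 -4.11]
```

```bash
python3 -m pendant '[{"grip":87,"offset":[22,32,0],"angular":[0,0,0]},{"grip":87,"offset":[22,32,0],"angular":[0,0,0]},{"grip":87,"offset":[18,26,-5],"angular":[0.2,-0.4,0]},{"grip":87,"offset":[0,0,-20],"angular":[0,0,0]},{"grip":87,"offset":[0,0,0],"angular":[0,0,0]}]'; python3 -c "
from h import *
st((.509,-.237,.25),-20)
a=snap('side','s1.png');b=snap('top','t1.png')
z=lambda im,x,y,w,h,k:cv2.resize(im[y:y+h,x:x+w],None,fx=k,fy=k,interpolation=cv2.INTER_CUBIC)
cv2.imwrite('pics/v1.png',np.hstack([z(a,320,180,100,130,4),z(b,350,140,100,130,4)]))"
```

```text
t: 1.4
tool_pos: [0.5138, -0.2241, 0.2279]
orientation: [0.41, -0.409, 0.577, -0.575]
contact_force: [-0.3, 0.1, -0.6]
gripper_width: 0.0869
t 1.4 pos [ 513.81 -224.09  227.95] F [-0.29  0.09 -0.62] M [-0.06 -0.02  0.  ] w 86.9 jawyaw -19.17 q7 [ 0.59  0.31 -0.35  1.81  0.12  1.05 -0.14]
tool y [-3.0e-04  3.7e-03 -1.0e+00] z [ 0.9446 -0.3283 -0.0015]
turn [-0.21 -0.02 -0.83]
shift [ -4.81 -12.91  22.05]
```

View pics/v1.png

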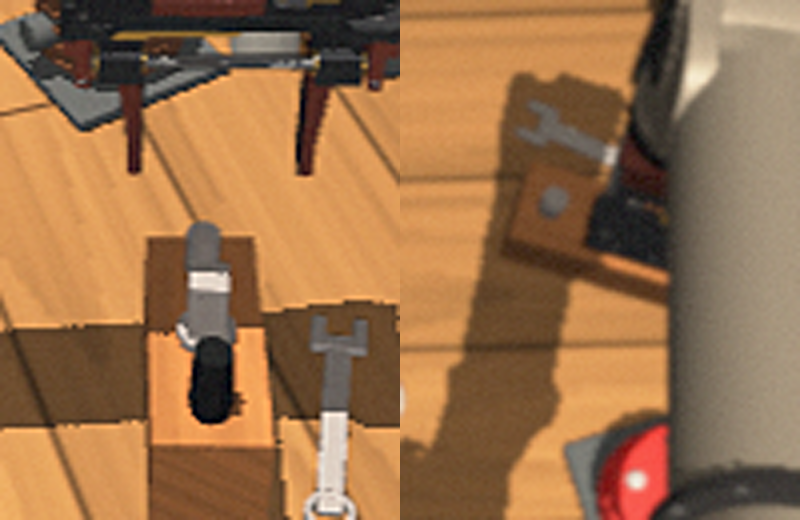

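```bash
python3 -m pendant '[{"grip":87,"offset":[-5,-12,-20],"angular":[-0.2,0,-0.8]},{"grip":87,"offset":[0,0,0],"angular":[0,0,0]},{"grip":87,"offset":[0,0,0],"angular":[0,0,0]}]'; python3 -c "
from h import *
st((.509,-.237,.165),-20)
print(proj('side',(.5138,-.2241,.2279)), proj('side',(.509,-.237,.149)))
a=snap('side','s2.png')
z=lambda im,x,y,w,h,k:cv2.resize(im[y:y+h,x:x+w],None,fx=k,fy=k,interpolation=cv2.INTER_CUBIC)
cv2.imwrite('pics/v2.png',z(a,330,200,80,80,7))"
```

```text
t: 1.8
tool_pos: [0.5106, -0.24, 0.2133]
orientation: [-0.406, 0.403, -0.578, 0.583]
contact_force: [0.6, 0.8, 0.0]
gripper_width: 0.0869
t 1.8 pos [ 510.65 -239.96  213.3 ] F [0.64 0.84 0.02] M [-0.08 -0.05  0.02] w 86.87 jawyaw -20.28 q7 [ 0.6   0.32 -0.34  1.82  0.13  1.01 -0.14]
tool y [ 0.007  -0.0032 -1.    ] z [ 0.938  -0.3466  0.0077]
turn [0.18 0.4  0.28]
shift [ -1.65   2.96 -48.3 ]
[373.33087846 220.10105791] [372.02324323 248.77527568]
```

View pics/v2.png

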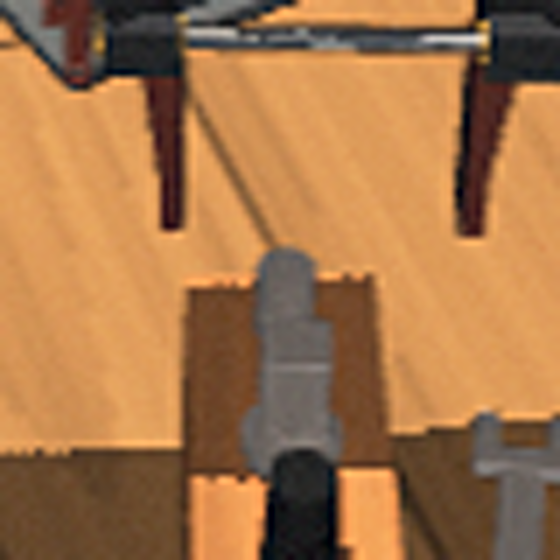

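```bash
python3 -m pendant '[{"grip":87,"offset":[-1.5,3,-20],"angular":[0.2,0.4,0.3]},{"grip":87,"offset":[0,0,-20],"angular":[0,0,0]},{"grip":87,"offset":[0,0,-20],"angular":[0,0,0]},{"grip":87,"offset":[0,0,-15],"angular":[0,0,0]},{"grip":87,"offset":[0,0,-5],"angular":[0,0,0]},{"grip":87,"offset":[0,0,0],"angular":[0,0,0]}]'; python3 -c "
from h import *
st((.509,-.237,.109),-20)"
```

```text
t: 2.45
tool_pos: [0.5129, -0.2387, 0.1381]
orientation: [-0.407, 0.403, -0.576, 0.582]
contact_force: [-0.3, -0.3, 0.3]
gripper_width: 0.0868
t 2.45 pos [ 512.9  -238.65  138.08] F [-0.33 -0.32  0.28] M [-0.06 -0.09  0.01] w 86.82 jawyaw -20.07 q7 [ 0.58  0.41 -0.32  1.89  0.17  0.86 -0.18]
tool y [ 0.0097 -0.0037 -0.9999] z [ 0.9392 -0.3432  0.0103]
turn [0.21 0.55 0.07]
shift [ -3.9    1.65 -29.08]
```

```bash
python3 -m pendant '[{"grip":87,"offset":[-4,1.5,-12],"angular":[0.2,0.7,0]},{"grip":87,"offset":[0,0,-10],"angular":[0,0.3,0]},{"grip":87,"offset":[0,0,-5],"angular":[0,0,0]},{"grip":87,"offset":[0,0,0],"angular":[0,0,0]}]'; python3 -c "
from h import *
st((.509,-.237,.109),-20)"
```

```text
t: 2.85
tool_pos: [0.5102, -0.2376, 0.1115]
orientation: [0.403, -0.407, 0.58, -0.579]
contact_force: [-0.9, -0.8, -0.7]
gripper_width: 0.087
t 2.85 pos [ 510.18 -237.58  111.47] F [-0.88 -0.85 -0.71] M [-0.09 -0.12  0.03] w 86.97 jawyaw -20.09 q7 [ 0.57  0.45 -0.31  1.91  0.19  0.82 -0.19]
tool y [-0.0057 -0.0014 -1.    ] z [ 0.9391 -0.3435 -0.0049]
turn [ 0.08 -0.33  0.09]
shift [-1.18  0.58 -2.47]
```

```bash
python3 -m pendant '[{"grip":87,"offset":[-1,0.5,-2],"angular":[0,-0.3,0]},{"grip":60,"offset":[0,0,0],"angular":[0,0,0]},{"grip":40,"offset":[0,0,0],"angular":[0,0,0]},{"grip":20,"offset":[0,0,0],"angular":[0,0,0]},{"grip":15,"offset":[0,0,0],"angular":[0,0,0]},{"grip":15,"offset":[0,0,0],"angular":[0,0,0]}]' 20; python3 -c "
from h import *
st((.509,-.237,.109),-20)"
```

```text
t: 3.45
tool_pos: [0.5097, -0.2372, 0.1102]
orientation: [-0.405, 0.405, -0.579, 0.58]
contact_force: [0.5, -0.3, -0.1]
gripper_width: 0.0504
t 3.45 pos [ 509.69 -237.24  110.19] F [ 0.5  -0.33 -0.12] M [-0.1  -0.06 -0.02] w 50.36 jawyaw -20.09 q7 [ 0.57  0.45 -0.31  1.91  0.19  0.81 -0.19]
tool y [ 0.0014 -0.002  -1.    ] z [ 0.9391 -0.3435  0.002 ]
turn [0.11 0.08 0.09]
shift [-0.69  0.24 -1.19]
```

```bash
python3 -m pendant '[{"grip":15,"offset":[0,0,0],"angular":[0,0,0]},{"grip":15,"offset":[0,0,0],"angular":[0,0,0]},{"grip":15,"offset":[0,0,0],"angular":[0,0,0]},{"grip":15,"offset":[0,0,0],"angular":[0,0,0]},{"grip":15,"offset":[0,0,0],"angular":[0,0,0]},{"grip":15,"offset":[0,0,0],"angular":[0,0,0]},{"grip":15,"offset":[0,0,0],"angular":[0,0,0]}]' 20; python3 -c "
from h import *
st((.509,-.237,.109),-20)"
```

```text
t: 4.15
tool_pos: [0.5086, -0.2371, 0.1102]
orientation: [-0.405, 0.406, -0.579, 0.58]
contact_force: [-1.9, -0.6, 0.4]
gripper_width: 0.024
t 4.15 pos [ 508.61 -237.13  110.2 ] F [-1.91 -0.58  0.39] M [0.07 0.26 0.01] w 24.03 jawyaw -20.1 q7 [ 0.57  0.45 -0.31  1.91  0.19  0.81 -0.19]
tool y [-7.0e-04 -1.7e-03 -1.0e+00] z [ 9.391e-01 -3.437e-01 -1.000e-04]
turn [ 0.1  -0.04  0.1 ]
shift [ 0.39  0.13 -1.2 ]
```

```bash
python3 -m pendant '[{"grip":15,"offset":[0,0,0],"angular":[0,0,0]},{"grip":15,"offset":[0,0,0],"angular":[0,0,0]},{"grip":15,"offset":[0,0,5],"angular":[0,0,0]},{"grip":15,"offset":[0,0,10],"angular":[0,0,0]},{"grip":15,"offset":[0,0,15],"angular":[0,0,0]},{"grip":15,"offset":[0,0,15],"angular":[0,0,0]},{"grip":15,"offset":[0,0,15],"angular":[0,0,0]}]' 45; python3 -c "
from h import *
st((.509,-.237,.28),-20)"
```

```text
t: 4.85
tool_pos: [0.506, -0.236, 0.1701]
orientation: [0.404, -0.407, 0.581, -0.578]
contact_force: [0.4, -0.0, -3.6]
gripper_width: 0.0239
t 4.85 pos [ 506.   -236.01  170.09] F [ 0.36 -0.03 -3.6 ] M [-0.09 -0.12  0.05] w 23.93 jawyaw -20.07 q7 [ 0.59  0.37 -0.33  1.87  0.15  0.94 -0.16]
tool y [-0.0068  0.0015 -1.    ] z [ 0.9393 -0.3431 -0.0069]
turn [-0.09 -0.39  0.07]
shift [  3.    -0.99 109.91]
```

```bash
python3 -m pendant '[{"grip":15,"offset":[1,0,30],"angular":[0,-0.3,0]},{"grip":15,"offset":[0,0,30],"angular":[0,0,0]},{"grip":15,"offset":[0,0,30],"angular":[0,0,0]},{"grip":15,"offset":[2,10,10],"angular":[0,0,0]},{"grip":15,"offset":[4,25,0],"angular":[0,0,0]},{"grip":15,"offset":[6,30,0],"angular":[0,0,0]},{"grip":15,"offset":[6,30,0],"angular":[0,0,0]},{"grip":15,"offset":[6,30,0],"angular":[0,0,0]}]'; python3 -c "
from h import *
st((.580,.1505,.28),-20)"
```

```text
t: 5.65
tool_pos: [0.5287, -0.109, 0.2758]
orientation: [-0.403, 0.403, -0.581, 0.581]
contact_force: [-0.1, -1.1, -3.6]
gripper_width: 0.0238
t 5.65 pos [ 528.72 -109.01  275.85] F [-0.06 -1.09 -3.63] M [-0.03 -0.09  0.  ] w 23.79 jawyaw -20.56 q7 [ 0.44  0.24 -0.42  1.79  0.11  1.14 -0.37]
tool y [-4.e-04 -3.e-04 -1.e+00] z [ 9.363e-01 -3.512e-01 -3.000e-04]
turn [ 0.02 -0.03  0.56]
shift [ 51.28 259.51   4.15]
```

```bash
python3 -m pendant '[{"grip":15,"offset":[6,32,2],"angular":[0,0,0.3]},{"grip":15,"offset":[6,32,0],"angular":[0,0,0]},{"grip":15,"offset":[6,32,0],"angular":[0,0,0]},{"grip":15,"offset":[6,32,0],"angular":[0,0,0]},{"grip":15,"offset":[6,32,0],"angular":[0,0,0]},{"grip":15,"offset":[6,28,0],"angular":[0,0,0]},{"grip":15,"offset":[4,15,0],"angular":[0,0,0]},{"grip":15,"offset":[0,0,0],"angular":[0,0,0]}]'; python3 -c "
from h import *
st((.580,.1505,.28),-20)"
```

```text
t: 6.45
tool_pos: [0.5622, 0.1157, 0.2715]
orientation: [0.406, -0.411, 0.581, -0.574]
contact_force: [0.1, 0.7, -4.4]
gripper_width: 0.0239
t 6.45 pos [562.18 115.66 271.5 ] F [ 0.07  0.75 -4.37] M [-0.09 -0.07 -0.  ] w 23.9 jawyaw -19.44 q7 [ 0.12  0.32 -0.53  1.71  0.17  1.17 -0.8 ]
tool y [-0.011   0.0043 -0.9999] z [ 0.9429 -0.3329 -0.0118]
turn [-0.25 -0.63 -0.56]
shift [17.82 34.84  8.5 ]
```

```bash
python3 -m pendant '[{"grip":15,"offset":[7,15,0],"angular":[-0.2,-0.6,-0.5]},{"grip":15,"offset":[6,14,0],"angular":[0,0,0]},{"grip":15,"offset":[0,3,0],"angular":[0,0,0]},{"grip":15,"offset":[0,0,0],"angular":[0,0,0]},{"grip":15,"offset":[0,0,0],"angular":[0,0,0]}]'; python3 -c "
from h import *
st((.5753,.1522,.26),-20)
a=snap('side','s3.png');b=snap('top','t3.png')
z=lambda im,x,y,w,h,k:cv2.resize(im[y:y+h,x:x+w],None,fx=k,fy=k,interpolation=cv2.INTER_CUBIC)
cv2.imwrite('pics/v3.png',np.hstack([z(a,310,90,80,120,5),z(b,250,130,80,120,5)]))"
```

```text
t: 6.95
tool_pos: [0.5733, 0.1456, 0.2688]
orientation: [0.403, -0.408, 0.58, -0.579]
contact_force: [0.0, -1.5, -2.9]
gripper_width: 0.0236
t 6.95 pos [573.31 145.61 268.85] F [ 0.03 -1.49 -2.93] M [-0.08 -0.07  0.04] w 23.61 jawyaw -20.03 q7 [ 0.06  0.35 -0.53  1.67  0.19  1.17 -0.87]
tool y [-0.006  -0.0028 -1.    ] z [ 0.9395 -0.3425 -0.0047]
turn [ 0.16 -0.34  0.03]
shift [ 1.99  6.59 -8.85]
```

View pics/v3.png

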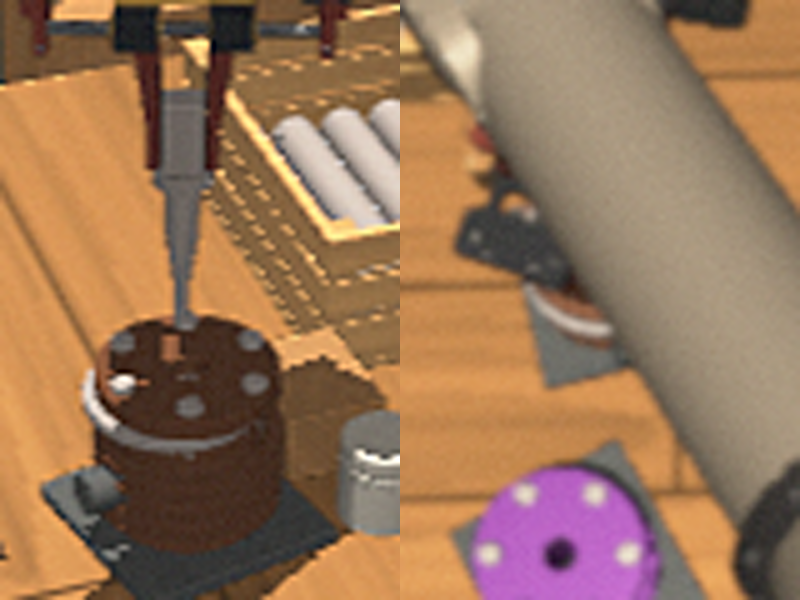

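```bash
python3 - <<'E'
from h import *
p=np.array([.57331,.14561,.26885])
for dz in(0,.04,.106-.092-.106+.0,): pass
d=p-[0,0,.1062]
for h in (0,.022,.057,.092,.100,.145): print(h,proj('side',d+[0,0,h]).round(2))
a=cv2.imread('pics/s3.png')
z=lambda im,x,y,w,h,k:cv2.resize(im[y:y+h,x:x+w],None,fx=k,fy=k,interpolation=cv2.INTER_CUBIC)
cv2.imwrite('pics/v4.png',np.hstack([z(a,330,105,32,50,12),z(a,330,135,32,50,12)]))
E
```

```text
0 [345.17 152.8 ]
0.022 [345.2  146.59]
0.057 [345.26 136.44]
0.092 [345.31 125.95]
0.1 [345.32 123.51]
0.145 [345.39 109.39]
```

View pics/v4.png

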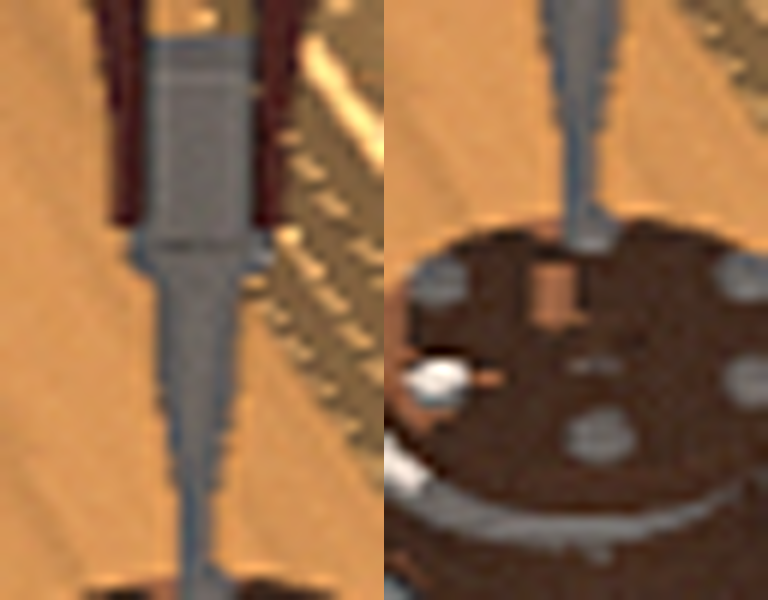

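```bash
cat >> h.py <<'E'
HX,HY=.5797,.1500
def ns(off=(-.0043,.0016)):
    st(None,-20)
    s=manip.observe();M=Ro.from_quat(s['orientation'],scalar_first=True).as_matrix()
    n=np.array(s['tool_pos'])+.1062*M[:,1]
    print('nose rel axis',((n[:2]-[HX,HY])*1e3).round(2),'depth below head top',round((.12-n[2])*1e3,2),'to go',((np.array([HX+off[0],HY+off[1]])-n[:2])*1e3).round(2))
E
python3 -m pendant '[{"grip":15,"offset":[2,5,-10],"angular":[0.2,-0.4,0]},{"grip":15,"offset":[0,0,-10],"angular":[0,0,0]},{"grip":15,"offset":[0,0,-5],"angular":[0,0,0]},{"grip":15,"offset":[0,0,-2],"angular":[0,0,0]},{"grip":15,"offset":[0,0,0],"angular":[0,0,0]},{"grip":15,"offset":[0,0,0],"angular":[0,0,0]}]'; python3 -c "
from h import *
ns()"
```

```text
t: 7.65
tool_pos: [0.5751, 0.1487, 0.2387]
orientation: [-0.405, 0.405, -0.58, 0.58]
contact_force: [-0.3, 0.8, -4.6]
gripper_width: 0.0237
t 7.65 pos [575.07 148.69 238.68] F [-0.3   0.81 -4.63] M [-0.06 -0.1   0.04] w 23.66 jawyaw -20.19 q7 [ 0.05  0.38 -0.53  1.71  0.21  1.11 -0.89]
tool y [ 4.e-04 -3.e-04 -1.e+00] z [ 9.385e-01 -3.452e-01  4.000e-04]
turn [0.02 0.02 0.19]
nose rel axis [-4.59 -1.34] depth below head top -12.48 to go [0.29 2.94]
```

```bash
python3 -m pendant '[{"grip":15,"offset":[0.3,3,-4],"angular":[0,0,0]},{"grip":15,"offset":[0,0,-3],"angular":[0,0,0]},{"grip":15,"offset":[0,0,0],"angular":[0,0,0]},{"grip":15,"offset":[0,0,0],"angular":[0,0,0]}]'; python3 -c "
from h import *
ns()
a=snap('side','s5.png')
z=lambda im,x,y,w,h,k:cv2.resize(im[y:y+h,x:x+w],None,fx=k,fy=k,interpolation=cv2.INTER_CUBIC)
cv2.imwrite('pics/v5.png',z(a,320,125,56,56,10))"
```

```text
t: 8.05
tool_pos: [0.5758, 0.1523, 0.2317]
orientation: [-0.405, 0.404, -0.58, 0.58]
contact_force: [-0.4, 0.0, -3.7]
gripper_width: 0.0241
t 8.05 pos [575.8  152.29 231.71] F [-0.42  0.01 -3.7 ] M [-0.05 -0.04  0.03] w 24.12 jawyaw -20.18 q7 [ 0.04  0.39 -0.53  1.71  0.22  1.1  -0.9 ]
tool y [ 1.5e-03  2.0e-04 -1.0e+00] z [ 0.9386 -0.345   0.0013]
turn [-0.01  0.08  0.18]
nose rel axis [-3.74  2.31] depth below head top -5.51 to go [-0.56 -0.71]
```

View pics/v5.png

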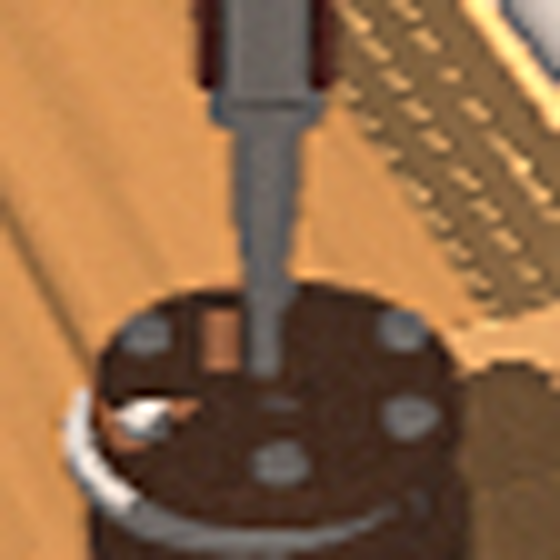

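```bash
python3 -m pendant '[{"grip":15,"offset":[-0.5,-0.9,-1],"angular":[0,0.1,0.2]},{"grip":15,"offset":[0,0,-3],"angular":[0,0,0]},{"grip":15,"offset":[0,0,-2],"angular":[0,0,0]},{"grip":15,"offset":[0,0,0],"angular":[0,0,0]}]'; python3 -c "
from h import *
ns()"
```

```text
t: 8.5
tool_pos: [0.5754, 0.151, 0.2255]
orientation: [0.406, -0.406, 0.579, -0.579]
contact_force: [-0.1, 0.6, -3.6]
gripper_width: 0.0237
t 8.5 pos [575.41 151.04 225.47] F [-0.05  0.62 -3.57] M [-0.08 -0.07  0.02] w 23.66 jawyaw -19.99 q7 [ 0.04  0.39 -0.52  1.72  0.22  1.09 -0.9 ]
tool y [ 0.e+00  1.e-04 -1.e+00] z [ 0.9398 -0.3418  0.    ]
turn [-0.    0.   -0.01]
nose rel axis [-4.28  1.05] depth below head top 0.73 to go [-0.02  0.55]
```

```bash
python3 -m pendant '[{"grip":15,"offset":[0,0.4,-2],"angular":[0,0,0]},{"grip":15,"offset":[0,0,-2],"angular":[0,0,0]},{"grip":15,"offset":[0,0,-2],"angular":[0,0,0]},{"grip":15,"offset":[0,0,0],"angular":[0,0,0]}]'; python3 -c "
from h import *
ns()"
```

```text
t: 8.9
tool_pos: [0.5754, 0.1515, 0.2189]
orientation: [0.406, -0.406, 0.579, -0.579]
contact_force: [-0.7, 0.0, -4.1]
gripper_width: 0.0238
t 8.9 pos [575.4  151.48 218.86] F [-0.67  0.03 -4.11] M [-0.09 -0.06  0.03] w 23.77 jawyaw -19.99 q7 [ 0.04  0.4  -0.52  1.73  0.22  1.07 -0.9 ]
tool y [-0.e+00  1.e-04 -1.e+00] z [ 0.9398 -0.3418 -0.    ]
turn [-0.   -0.   -0.01]
nose rel axis [-4.3   1.49] depth below head top 7.34 to go [-0.    0.11]
```

```bash
python3 -m pendant '[{"grip":15,"offset":[0,0.1,-2],"angular":[0,0,0]},{"grip":15,"offset":[0,0,-2],"angular":[0,0,0]},{"grip":15,"offset":[0,0,-1.5],"angular":[0,0,0]},{"grip":15,"offset":[0,0,0],"angular":[0,0,0]}]'; python3 -c "
from h import *
ns()"
```

```text
t: 9.3
tool_pos: [0.5754, 0.1516, 0.2128]
orientation: [0.406, -0.406, 0.579, -0.579]
contact_force: [-0.4, 0.2, -4.3]
gripper_width: 0.0239
t 9.3 pos [575.41 151.62 212.83] F [-0.39  0.22 -4.27] M [-0.07 -0.01  0.  ] w 23.89 jawyaw -19.99 q7 [ 0.04  0.41 -0.52  1.74  0.23  1.06 -0.91]
tool y [-1.e-04  1.e-04 -1.e+00] z [ 9.398e-01 -3.418e-01 -1.000e-04]
turn [-0.   -0.   -0.01]
nose rel axis [-4.3   1.63] depth below head top 13.37 to go [-0.   -0.03]
```

```bash
python3 -m pendant '[{"grip":15,"offset":[0,0,-1.5],"angular":[0,0,0]},{"grip":15,"offset":[0,0,-1],"angular":[0,0,0]},{"grip":15,"offset":[0,0,0],"angular":[0,0,0]}]'; python3 -c "
from h import *
ns()"
```

```text
t: 9.6
tool_pos: [0.5754, 0.1517, 0.2102]
orientation: [0.406, -0.406, 0.579, -0.579]
contact_force: [0.5, -0.6, -3.9]
gripper_width: 0.0237
t 9.6 pos [575.45 151.67 210.17] F [ 0.55 -0.59 -3.9 ] M [-0.09 -0.06  0.04] w 23.69 jawyaw -19.98 q7 [ 0.04  0.41 -0.52  1.74  0.23  1.06 -0.91]
tool y [ 1.e-04  1.e-04 -1.e+00] z [ 0.9398 -0.3418  0.    ]
turn [-0.01  0.   -0.02]
nose rel axis [-4.25  1.68] depth below head top 16.03 to go [-0.05 -0.08]
```

```bash
python3 -m pendant '[{"grip":15,"offset":[0,0,-1.5],"angular":[0,0,0]},{"grip":15,"offset":[0,0,-1.5],"angular":[0,0,0]},{"grip":15,"offset":[0,0,-1.5],"angular":[0,0,0]},{"grip":15,"offset":[0,0,0],"angular":[0,0,0]}]'; python3 -c "
from h import *
ns((0,0))"
```

```text
t: 10.0
tool_pos: [0.5755, 0.1516, 0.2053]
orientation: [0.406, -0.406, 0.579, -0.579]
contact_force: [-0.2, -0.7, -4.0]
gripper_width: 0.0238
t 10.0 pos [575.51 151.63 205.34] F [-0.2  -0.73 -4.05] M [-0.03 -0.04 -0.01] w 23.81 jawyaw -19.99 q7 [ 0.04  0.41 -0.52  1.74  0.23  1.05 -0.91]
tool y [ 2.e-04  1.e-04 -1.e+00] z [ 9.397e-01 -3.419e-01  1.000e-04]
turn [-0.01  0.01 -0.01]
nose rel axis [-4.17  1.64] depth below head top 20.86 to go [ 4.17 -1.64]
```

```bash
python3 -m pendant '[{"grip":15,"offset":[0.9,-0.35,0],"angular":[0,0,0]},{"grip":15,"offset":[0.9,-0.35,0],"angular":[0,0,0]},{"grip":15,"offset":[0.9,-0.35,0],"angular":[0,0,0]},{"grip":15,"offset":[0,0,0],"angular":[0,0,0]}]'; python3 -c "
from h import *
ns((0,0))"
```

```text
t: 10.4
tool_pos: [0.5766, 0.1514, 0.2051]
orientation: [0.405, -0.407, 0.58, -0.578]
contact_force: [-1.1, 0.3, -3.1]
gripper_width: 0.0236
t 10.4 pos [576.58 151.4  205.11] F [-1.1   0.28 -3.08] M [-0.02  0.32 -0.02] w 23.64 jawyaw -19.94 q7 [ 0.04  0.42 -0.52  1.74  0.23  1.05 -0.91]
tool y [-3.5e-03  5.0e-04 -1.0e+00] z [ 0.94   -0.341  -0.0035]
turn [-0.03 -0.2  -0.06]
nose rel axis [-3.49  1.45] depth below head top 21.09 to go [ 3.49 -1.45]
```

```bash
python3 -m pendant '[{"grip":15,"offset":[2,-0.8,0],"angular":[0,-0.2,0]},{"grip":15,"offset":[2,-0.8,0],"angular":[0,0,0]},{"grip":15,"offset":[1,-0.4,0],"angular":[0,0,0]}]'; python3 -c "
from h import *
ns((0,0))"
```

```text
t: 10.7
tool_pos: [0.5799, 0.1506, 0.2049]
orientation: [0.406, -0.407, 0.58, -0.578]
contact_force: [-2.9, 1.5, -2.0]
gripper_width: 0.0238
t 10.7 pos [579.94 150.59 204.89] F [-2.87  1.53 -2.01] M [ 0.39  1.27 -0.02] w 23.79 jawyaw -19.87 q7 [ 0.04  0.42 -0.52  1.73  0.23  1.05 -0.9 ]
tool y [-0.0034  0.0014 -1.    ] z [ 0.9405 -0.3398 -0.0037]
turn [-0.08 -0.19 -0.13]
nose rel axis [-0.12  0.74] depth below head top 21.31 to go [ 0.12 -0.74]
```

```bash
python3 -m pendant '[{"grip":15,"offset":[0.5,-0.8,-1],"angular":[-0.1,-0.2,-0.1]},{"grip":15,"offset":[0.3,-0.3,-2],"angular":[0,-0.1,0]},{"grip":15,"offset":[0.2,0,-2],"angular":[0,0,0]},{"grip":15,"offset":[0.2,0,-2],"angular":[0,0,0]}]'; python3 -c "
from h import *
ns((0,0))"
```

```text
t: 11.1
tool_pos: [0.5808, 0.1491, 0.1973]
orientation: [-0.406, 0.406, -0.579, 0.58]
contact_force: [-4.6, 0.8, -2.2]
gripper_width: 0.0238
t 11.1 pos [580.82 149.13 197.35] F [-4.64  0.81 -2.23] M [ 0.19  1.21 -0.02] w 23.83 jawyaw -19.98 q7 [ 0.04  0.43 -0.51  1.74  0.24  1.04 -0.91]
tool y [ 0.0013 -0.0012 -1.    ] z [ 0.9398 -0.3416  0.0016]
turn [ 0.07  0.07 -0.02]
nose rel axis [ 1.25 -0.99] depth below head top 28.85 to go [-1.25  0.99]
```

```bash
python3 -m pendant '[{"grip":15,"offset":[-0.8,0.8,-2],"angular":[0.1,0.1,0]},{"grip":15,"offset":[0,0,-2],"angular":[0,0,0]},{"grip":15,"offset":[0,0,-2],"angular":[0,0,0]},{"grip":15,"offset":[0,0,0],"angular":[0,0,0]}]'; python3 -c "
from h import *
ns((0,0))"
```

```text
t: 11.5
tool_pos: [0.5808, 0.1491, 0.1903]
orientation: [-0.406, 0.405, -0.579, 0.579]
contact_force: [-3.2, 1.6, -3.8]
gripper_width: 0.0238
t 11.5 pos [580.75 149.1  190.29] F [-3.21  1.61 -3.85] M [0.18 0.85 0.01] w 23.8 jawyaw -20.02 q7 [ 0.04  0.43 -0.51  1.75  0.24  1.02 -0.91]
tool y [ 5.e-04  1.e-04 -1.e+00] z [ 9.396e-01 -3.424e-01  5.000e-04]
turn [-0.    0.03  0.02]
nose rel axis [ 1.11 -0.9 ] depth below head top 35.91 to go [-1.11  0.9 ]
```

```bash
python3 -m pendant '[{"grip":15,"offset":[-0.8,0.7,-1],"angular":[0,0,0]},{"grip":15,"offset":[0,0,-2],"angular":[0,0,0]},{"grip":15,"offset":[0,0,-2],"angular":[0,0,0]},{"grip":15,"offset":[0,0,0],"angular":[0,0,0]}]'; python3 -c "
from h import *
ns((0,0))"
```

```text
t: 11.9
tool_pos: [0.5804, 0.1497, 0.1851]
orientation: [-0.406, 0.405, -0.579, 0.58]
contact_force: [-2.5, 0.1, -4.1]
gripper_width: 0.0241
t 11.9 pos [580.39 149.71 185.09] F [-2.5   0.07 -4.14] M [0.09 0.77 0.02] w 24.14 jawyaw -20.03 q7 [ 0.03  0.44 -0.51  1.75  0.25  1.01 -0.92]
tool y [ 0.0015  0.     -1.    ] z [ 0.9395 -0.3425  0.0014]
turn [-0.    0.09  0.03]
nose rel axis [ 0.85 -0.29] depth below head top 41.11 to go [-0.85  0.29]
```

```bash
python3 -m pendant '[{"grip":15,"offset":[-0.5,0.3,-2],"angular":[0,0.1,0]},{"grip":15,"offset":[0,0,-2],"angular":[0,0,0]},{"grip":15,"offset":[0,0,-2],"angular":[0,0,0]},{"grip":15,"offset":[0,0,0],"angular":[0,0,0]}]'; python3 -c "
from h import *
ns((0,0))"
```

```text
t: 12.3
tool_pos: [0.5796, 0.1502, 0.1787]
orientation: [0.405, -0.406, 0.579, -0.579]
contact_force: [-1.9, 0.1, -3.2]
gripper_width: 0.0241
t 12.3 pos [579.65 150.2  178.71] F [-1.86  0.07 -3.17] M [ 0.08  0.73 -0.02] w 24.09 jawyaw -20.02 q7 [ 0.03  0.45 -0.51  1.76  0.25  1.   -0.92]
tool y [-5.e-04  0.e+00 -1.e+00] z [ 9.396e-01 -3.423e-01 -5.000e-04]
turn [-0.   -0.03  0.02]
nose rel axis [-0.11  0.2 ] depth below head top 47.49 to go [ 0.11 -0.2 ]
```

```bash
python3 -m pendant '[{"grip":15,"offset":[0.2,-0.1,-2],"angular":[0,0,0]},{"grip":15,"offset":[0.2,0,-2],"angular":[0,0,0]},{"grip":15,"offset":[0.2,0,-2],"angular":[0,0,0]}]'; python3 -c "
from h import *
ns((0,0))"
```

```text
t: 12.6
tool_pos: [0.5799, 0.1504, 0.1726]
orientation: [0.405, -0.406, 0.58, -0.579]
contact_force: [-4.5, 0.2, -0.6]
gripper_width: 0.0236
t 12.6 pos [579.88 150.38 172.55] F [-4.47  0.17 -0.55] M [0.1  1.11 0.02] w 23.61 jawyaw -20.01 q7 [ 0.03  0.45 -0.51  1.76  0.26  0.99 -0.93]
tool y [-1.2e-03  1.0e-04 -1.0e+00] z [ 0.9397 -0.3421 -0.0011]
turn [-0.01 -0.07  0.01]
nose rel axis [0.06 0.39] depth below head top 53.65 to go [-0.06 -0.39]
```

Forces stay gentle, with the plate drawing in (about 4.5 N sideways). I'll carry on down.

```bash
python3 -m pendant '[{"grip":15,"offset":[0.2,-0.3,-2],"angular":[0,-0.1,0]},{"grip":15,"offset":[0.2,0,-2],"angular":[0,0,0]},{"grip":15,"offset":[0.2,0,-1.5],"angular":[0,0,0]}]'; python3 -c "
from h import *
ns((0,0))"
```

```text
t: 12.9
tool_pos: [0.5798, 0.1503, 0.1664]
orientation: [0.405, -0.406, 0.579, -0.579]
contact_force: [-4.5, 1.4, -0.7]
gripper_width: 0.0234
t 12.9 pos [579.75 150.32 166.41] F [-4.47  1.37 -0.67] M [0.18 1.25 0.04] w 23.43 jawyaw -19.98 q7 [ 0.03  0.46 -0.51  1.77  0.26  0.98 -0.93]
tool y [-7.e-04  1.e-04 -1.e+00] z [ 9.398e-01 -3.417e-01 -7.000e-04]
turn [-0.   -0.04 -0.02]
nose rel axis [-0.02  0.33] depth below head top 59.79 to go [ 0.02 -0.33]
```

```bash
python3 -m pendant '[{"grip":15,"offset":[0.2,-0.2,-2],"angular":[0,0,0]},{"grip":15,"offset":[0.2,0,-2],"angular":[0,0,0]}]'; python3 -c "
from h import *
ns((0,0))"
```

```text
t: 13.1
tool_pos: [0.5798, 0.1503, 0.1621]
orientation: [0.405, -0.406, 0.579, -0.579]
contact_force: [-4.6, -0.2, 0.1]
gripper_width: 0.0238
t 13.1 pos [579.77 150.31 162.08] F [-4.64 -0.23  0.07] M [ 0.15  1.37 -0.01] w 23.82 jawyaw -19.97 q7 [ 0.03  0.46 -0.5   1.77  0.26  0.97 -0.93]
tool y [-1.4e-03  1.0e-04 -1.0e+00] z [ 0.9399 -0.3415 -0.0013]
turn [-0.01 -0.08 -0.03]
nose rel axis [-0.08  0.33] depth below head top 64.12 to go [ 0.08 -0.33]
```

```bash
python3 -m pendant '[{"grip":15,"offset":[0.1,-0.1,-1.5],"angular":[0,0,0]},{"grip":15,"offset":[0.1,0,-1.5],"angular":[0,0,0]}]'; python3 -c "
from h import *
ns((0,0))"
```

```text
t: 13.3
tool_pos: [0.5798, 0.1503, 0.1587]
orientation: [0.405, -0.406, 0.579, -0.579]
contact_force: [-5.0, 0.2, 0.2]
gripper_width: 0.024
t 13.3 pos [579.78 150.34 158.72] F [-5.01  0.25  0.21] M [ 0.08  1.29 -0.04] w 24.01 jawyaw -19.96 q7 [ 0.03  0.47 -0.5   1.78  0.27  0.97 -0.93]
tool y [-1.8e-03  2.0e-04 -1.0e+00] z [ 0.9399 -0.3413 -0.0017]
turn [-0.01 -0.1  -0.04]
nose rel axis [-0.11  0.36] depth below head top 67.48 to go [ 0.11 -0.36]
```

```bash
python3 -m pendant '[{"grip":15,"offset":[0.1,-0.1,-1.5],"angular":[0,-0.1,0]},{"grip":15,"offset":[0.1,0,-1.5],"angular":[0,0,0]}]'; python3 -c "
from h import *
ns((0,0))"
```

```text
t: 13.5
tool_pos: [0.5797, 0.1503, 0.1554]
orientation: [0.406, -0.406, 0.579, -0.579]
contact_force: [-5.7, -0.6, -0.8]
gripper_width: 0.0241
t 13.5 pos [579.69 150.34 155.43] F [-5.66 -0.61 -0.83] M [0.12 1.35 0.03] w 24.1 jawyaw -19.95 q7 [ 0.02  0.47 -0.5   1.78  0.27  0.96 -0.94]
tool y [-5.e-04  1.e-04 -1.e+00] z [ 9.400e-01 -3.412e-01 -5.000e-04]
turn [-0.01 -0.03 -0.05]
nose rel axis [-0.06  0.35] depth below head top 70.77 to go [ 0.06 -0.35]
```

```bash
python3 -m pendant '[{"grip":15,"offset":[0.1,-0.1,-1.5],"angular":[0,0,0]},{"grip":15,"offset":[0.1,0,-1.5],"angular":[0,0,0]}]'; python3 -c "
from h import *
ns((0,0))"
```

```text
t: 13.7
tool_pos: [0.5797, 0.1503, 0.1521]
orientation: [0.406, -0.406, 0.579, -0.579]
contact_force: [-4.7, 0.1, -1.5]
gripper_width: 0.0237
t 13.7 pos [579.65 150.31 152.06] F [-4.73  0.13 -1.53] M [0.14 1.27 0.03] w 23.68 jawyaw -19.93 q7 [ 0.02  0.48 -0.5   1.78  0.27  0.95 -0.94]
tool y [-8.e-04  1.e-04 -1.e+00] z [ 9.401e-01 -3.409e-01 -8.000e-04]
turn [-0.01 -0.05 -0.07]
nose rel axis [-0.14  0.32] depth below head top 74.14 to go [ 0.14 -0.32]
```

```bash
python3 -m pendant '[{"grip":15,"offset":[0.1,-0.1,-1.5],"angular":[0,0,0]},{"grip":15,"offset":[0.1,0,-1.5],"angular":[0,0,0]}]'; python3 -c "
from h import *
ns((0,0))"
```

```text
t: 13.9
tool_pos: [0.5797, 0.1502, 0.1486]
orientation: [0.406, -0.406, 0.579, -0.579]
contact_force: [-5.1, 0.4, -1.5]
gripper_width: 0.0238
t 13.9 pos [579.65 150.24 148.58] F [-5.15  0.42 -1.52] M [ 0.12  1.27 -0.02] w 23.76 jawyaw -19.93 q7 [ 0.02  0.48 -0.5   1.79  0.28  0.95 -0.94]
tool y [-1.3e-03  1.0e-04 -1.0e+00] z [ 0.9401 -0.3409 -0.0013]
turn [-0.01 -0.07 -0.07]
nose rel axis [-0.19  0.26] depth below head top 77.62 to go [ 0.19 -0.26]
```

```bash
python3 -m pendant '[{"grip":15,"offset":[0,-0.1,-1.5],"angular":[0,0,0]},{"grip":15,"offset":[0,0,-1.5],"angular":[0,0,0]}]'; python3 -c "
from h import *
ns((0,0))"
```

```text
t: 14.1
tool_pos: [0.5796, 0.1502, 0.1452]
orientation: [0.406, -0.406, 0.579, -0.579]
contact_force: [-3.8, 0.5, -1.5]
gripper_width: 0.0235
t 14.1 pos [579.64 150.23 145.23] F [-3.8   0.51 -1.49] M [ 0.21  1.22 -0.05] w 23.49 jawyaw -19.92 q7 [ 0.02  0.48 -0.5   1.79  0.28  0.94 -0.94]
tool y [-1.3e-03  3.0e-04 -1.0e+00] z [ 0.9401 -0.3408 -0.0013]
turn [-0.02 -0.07 -0.08]
nose rel axis [-0.2   0.26] depth below head top 80.97 to go [ 0.2  -0.26]
```

```bash
python3 -m pendant '[{"grip":15,"offset":[0,-0.1,-1.5],"angular":[0,0,0]},{"grip":15,"offset":[0,0,-1],"angular":[0,0,0]}]'; python3 -c "
from h import *
ns((0,0))"
```

```text
t: 14.3
tool_pos: [0.5796, 0.1502, 0.1424]
orientation: [0.406, -0.406, 0.579, -0.579]
contact_force: [-4.2, 0.9, -0.7]
gripper_width: 0.0238
t 14.3 pos [579.65 150.2  142.39] F [-4.24  0.88 -0.72] M [ 0.16  1.24 -0.  ] w 23.78 jawyaw -19.92 q7 [ 0.02  0.49 -0.5   1.79  0.28  0.94 -0.94]
tool y [-1.3e-03  4.0e-04 -1.0e+00] z [ 0.9402 -0.3407 -0.0014]
turn [-0.02 -0.07 -0.08]
nose rel axis [-0.19  0.24] depth below head top 83.81 to go [ 0.19 -0.24]
```

```bash
python3 -m pendant '[{"grip":15,"offset":[0,0,-1.5],"angular":[0,0,0]},{"grip":15,"offset":[0,0,-1],"angular":[0,0,0]}]'; python3 -c "
from h import *
ns((0,0))"
```

```text
t: 14.5
tool_pos: [0.5796, 0.1502, 0.1397]
orientation: [0.406, -0.406, 0.579, -0.579]
contact_force: [-4.5, 0.2, 0.2]
gripper_width: 0.0239
t 14.5 pos [579.62 150.22 139.68] F [-4.49  0.16  0.2 ] M [0.2  1.19 0.03] w 23.93 jawyaw -19.92 q7 [ 0.02  0.49 -0.5   1.79  0.28  0.93 -0.95]
tool y [-1.3e-03  4.0e-04 -1.0e+00] z [ 0.9402 -0.3407 -0.0014]
turn [-0.02 -0.08 -0.08]
nose rel axis [-0.22  0.27] depth below head top 86.52 to go [ 0.22 -0.27]
```

```bash
python3 -m pendant '[{"grip":15,"offset":[0,0,-1],"angular":[0,0,0]},{"grip":15,"offset":[0,0,-0.5],"angular":[0,0,0]}]'; python3 -c "
from h import *
ns((0,0))"
```

```text
t: 14.7
tool_pos: [0.5796, 0.1502, 0.138]
orientation: [0.406, -0.406, 0.579, -0.579]
contact_force: [-4.6, 0.7, -0.7]
gripper_width: 0.0235
t 14.7 pos [579.62 150.25 138.02] F [-4.6   0.74 -0.66] M [0.26 1.2  0.07] w 23.51 jawyaw -19.91 q7 [ 0.02  0.49 -0.5   1.79  0.28  0.93 -0.95]
tool y [-1.3e-03  4.0e-04 -1.0e+00] z [ 0.9402 -0.3406 -0.0014]
turn [-0.02 -0.08 -0.09]
nose rel axis [-0.22  0.29] depth below head top 88.18 to go [ 0.22 -0.29]
```

```bash
python3 -m pendant '[{"grip":15,"offset":[0,0,-0.6],"angular":[0,0,0]},{"grip":15,"offset":[0,0,-0.4],"angular":[0,0,0]}]'; python3 -c "
from h import *
ns((0,0))"
```

```text
t: 14.9
tool_pos: [0.5796, 0.1502, 0.137]
orientation: [0.406, -0.406, 0.579, -0.579]
contact_force: [-6.2, 1.3, -1.0]
gripper_width: 0.0239
t 14.9 pos [579.63 150.24 136.99] F [-6.22  1.27 -1.  ] M [0.19 1.33 0.  ] w 23.88 jawyaw -19.91 q7 [ 0.02  0.49 -0.5   1.79  0.28  0.93 -0.95]
tool y [-1.3e-03  4.0e-04 -1.0e+00] z [ 0.9402 -0.3406 -0.0013]
turn [-0.03 -0.07 -0.09]
nose rel axis [-0.2   0.29] depth below head top 89.21 to go [ 0.2  -0.29]
```

```bash
python3 -m pendant '[{"grip":15,"offset":[0,0,-0.6],"angular":[0,0,0]},{"grip":15,"offset":[0,0,-0.4],"angular":[0,0,0]}]'; python3 -c "
from h import *
ns((0,0))"
```

```text
t: 15.1
tool_pos: [0.5796, 0.1503, 0.136]
orientation: [0.406, -0.406, 0.579, -0.579]
contact_force: [-4.3, 1.1, -1.5]
gripper_width: 0.0243
t 15.1 pos [579.63 150.25 135.97] F [-4.34  1.14 -1.51] M [0.16 1.26 0.04] w 24.28 jawyaw -19.91 q7 [ 0.02  0.49 -0.49  1.8   0.29  0.92 -0.95]
tool y [-1.2e-03  4.0e-04 -1.0e+00] z [ 0.9402 -0.3406 -0.0013]
turn [-0.02 -0.07 -0.09]
nose rel axis [-0.2   0.29] depth below head top 90.23 to go [ 0.2  -0.29]
```

```bash
python3 -m pendant '[{"grip":15,"offset":[0,0,-0.5],"angular":[0,0,0]},{"grip":15,"offset":[0,0,-0.3],"angular":[0,0,0]}]'; python3 -c "
from h import *
ns((0,0))"
```

```text
t: 15.3
tool_pos: [0.5796, 0.1502, 0.1352]
orientation: [0.406, -0.406, 0.579, -0.579]
contact_force: [-4.5, 0.7, -1.6]
gripper_width: 0.0239
t 15.3 pos [579.64 150.25 135.18] F [-4.5   0.71 -1.64] M [0.2  1.23 0.05] w 23.86 jawyaw -19.92 q7 [ 0.02  0.5  -0.49  1.8   0.29  0.92 -0.95]
tool y [-1.2e-03  4.0e-04 -1.0e+00] z [ 0.9402 -0.3406 -0.0012]
turn [-0.02 -0.07 -0.08]
nose rel axis [-0.18  0.29] depth below head top 91.02 to go [ 0.18 -0.29]
```

```bash
python3 -m pendant '[{"grip":15,"offset":[0,0,-0.4],"angular":[0,0,0]},{"grip":15,"offset":[0,0,-0.3],"angular":[0,0,0]}]'; python3 -c "
from h import *
ns((0,0))"
```

```text
t: 15.5
tool_pos: [0.5796, 0.1503, 0.1345]
orientation: [0.406, -0.406, 0.579, -0.579]
contact_force: [-5.2, 0.6, -1.7]
gripper_width: 0.0239
t 15.5 pos [579.62 150.26 134.47] F [-5.19  0.56 -1.7 ] M [0.18 1.2  0.03] w 23.94 jawyaw -19.92 q7 [ 0.02  0.5  -0.49  1.8   0.29  0.92 -0.95]
tool y [-1.2e-03  4.0e-04 -1.0e+00] z [ 0.9402 -0.3406 -0.0012]
turn [-0.02 -0.07 -0.08]
nose rel axis [-0.21  0.3 ] depth below head top 91.73 to go [ 0.21 -0.3 ]
```

```bash
python3 -m pendant '[{"grip":15,"offset":[0,0,-0.3],"angular":[0,0,0]},{"grip":15,"offset":[0,0,-0.3],"angular":[0,0,0]}]'; python3 -c "
from h import *
ns((0,0))"
```

```text
t: 15.7
tool_pos: [0.5796, 0.1503, 0.1342]
orientation: [0.406, -0.406, 0.579, -0.579]
contact_force: [-7.1, 0.3, 3.0]
gripper_width: 0.0237
t 15.7 pos [579.6  150.26 134.22] F [-7.07  0.27  3.05] M [ 0.    1.51 -0.05] w 23.71 jawyaw -19.92 q7 [ 0.02  0.5  -0.49  1.8   0.29  0.92 -0.95]
tool y [-1.2e-03  2.0e-04 -1.0e+00] z [ 0.9402 -0.3406 -0.0012]
turn [-0.01 -0.07 -0.08]
nose rel axis [-0.22  0.28] depth below head top 91.98 to go [ 0.22 -0.28]
```

```bash
python3 -m pendant '[{"grip":15,"offset":[0,0,-0.3],"angular":[0,0,0]},{"grip":15,"offset":[0,0,-0.3],"angular":[0,0,0]}]'; python3 -c "
from h import *
ns((0,0))"
```

```text
t: 15.9
tool_pos: [0.5796, 0.1503, 0.1342]
orientation: [0.406, -0.406, 0.579, -0.579]
contact_force: [-6.0, -0.1, 1.2]
gripper_width: 0.024
t 15.9 pos [579.63 150.28 134.24] F [-6.02 -0.15  1.21] M [ 0.1   1.42 -0.04] w 24.03 jawyaw -19.92 q7 [ 0.02  0.5  -0.49  1.8   0.29  0.92 -0.95]
tool y [-1.e-03 -1.e-04 -1.e+00] z [ 9.402e-01 -3.407e-01 -9.000e-04]
turn [ 0.   -0.05 -0.08]
nose rel axis [-0.17  0.27] depth below head top 91.96 to go [ 0.17 -0.27]
```

The collar has seated: depth stopped at about 92 mm and the vertical force stepped up. Next I'll release.

```bash
python3 -m pendant '[{"grip":28,"offset":[0,0,0],"angular":[0,0,0]},{"grip":35,"offset":[0,0,0],"angular":[0,0,0]},{"grip":50,"offset":[0,0,0],"angular":[0,0,0]},{"grip":60,"offset":[0,0,0],"angular":[0,0,0]},{"grip":60,"offset":[0,0,0],"angular":[0,0,0]},{"grip":60,"offset":[0,0,0],"angular":[0,0,0]}]'; python3 -c "
from h import *
ns((0,0))"
```

```text
t: 16.5
tool_pos: [0.5871, 0.1494, 0.1375]
orientation: [-0.41, 0.401, -0.577, 0.582]
contact_force: [-0.5, -0.6, -0.3]
gripper_width: 0.0592
t 16.5 pos [587.06 149.42 137.52] F [-0.52 -0.62 -0.27] M [-0.06 -0.   -0.03] w 59.16 jawyaw -20.08 q7 [ 0.02  0.5  -0.49  1.79  0.29  0.91 -0.95]
tool y [ 0.0135  0.0019 -0.9999] z [ 0.9392 -0.3432  0.0121]
turn [-0.11  0.78  0.07]
nose rel axis [ 8.8  -0.38] depth below head top 88.67 to go [-8.8   0.38]
```

```bash
python3 -m pendant '[{"grip":85,"offset":[-6,1,0],"angular":[0,0.6,0]},{"grip":85,"offset":[0,0,5],"angular":[0,0,0]},{"grip":85,"offset":[0,0,15],"angular":[0,0,0]},{"grip":85,"offset":[0,0,30],"angular":[0,0,0]},{"grip":85,"offset":[0,0,40],"angular":[0,0,0]},{"grip":85,"offset":[0,0,40],"angular":[0,0,0]},{"grip":85,"offset":[0,-30,10],"angular":[0,0,0]},{"grip":85,"offset":[0,-30,0],"angular":[0,0,0]}]'; python3 -c "
from h import *
ns((0,0))"
```

```text
t: 17.3
tool_pos: [0.5785, 0.0954, 0.2894]
orientation: [0.411, -0.406, 0.578, -0.577]
contact_force: [-0.2, -0.9, -0.2]
gripper_width: 0.0848
t 17.3 pos [578.53  95.38 289.42] F [-0.22 -0.87 -0.25] M [-0.11 -0.04  0.02] w 84.83 jawyaw -19.45 q7 [ 0.15  0.32 -0.52  1.67  0.17  1.19 -0.75]
tool y [ 0.0048  0.0055 -1.    ] z [ 0.9429 -0.3331  0.0027]
turn [-0.32  0.28 -0.55]
nose rel axis [ -0.66 -54.03] depth below head top -63.22 to go [ 0.66 54.03]
```

```bash
python3 -m pendant '[{"grip":85,"offset":[0,-40,10],"angular":[0,0,0]},{"grip":85,"offset":[0,-40,0],"angular":[0,0,0]},{"grip":85,"offset":[0,-40,0],"angular":[0,0,0]},{"grip":85,"offset":[0,-30,0],"angular":[0,0,0]},{"grip":85,"offset":[0,0,0],"angular":[0,0,0]},{"grip":85,"offset":[0,0,0],"angular":[0,0,0]},{"grip":85,"offset":[0,0,0],"angular":[0,0,0]}]'; python3 -c "
from h import *
st()
a=snap('side','s9.png');b=snap('top','t9.png')
print('proj head top ctr side',proj('side',(.5797,.15,.173)),'top',proj('top',(.5797,.15,.173)))
z=lambda im,x,y,w,h,k:cv2.resize(im[y:y+h,x:x+w],None,fx=k,fy=k,interpolation=cv2.INTER_CUBIC)
cv2.imwrite('pics/v9.png',np.hstack([z(a,310,130,80,90,5),z(b,250,140,80,90,5)]))"
```

```text
t: 18.0
tool_pos: [0.5785, -0.0624, 0.311]
orientation: [-0.414, 0.402, -0.576, 0.58]
contact_force: [-0.6, -1.7, 0.4]
gripper_width: 0.0849
t 18.0 pos [578.53 -62.4  311.03] F [-0.61 -1.69  0.37] M [-0.08 -0.07  0.04] w 84.92 jawyaw -19.59 q7 [ 0.37  0.28 -0.46  1.66  0.13  1.21 -0.45]
tool y [ 0.0173  0.0044 -0.9998] z [ 0.942  -0.3353  0.0148]
proj head top ctr side [346.74055791 148.72597276] top [288.26558679 172.4649901 ]
```

View pics/v9.png

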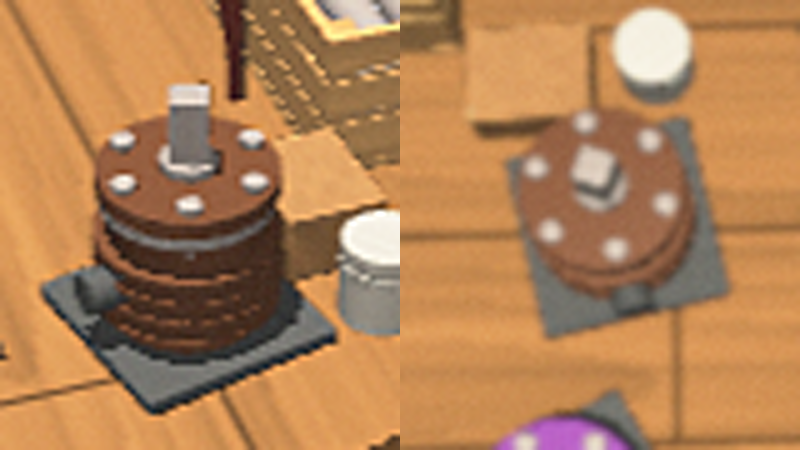

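View pics/t9.png

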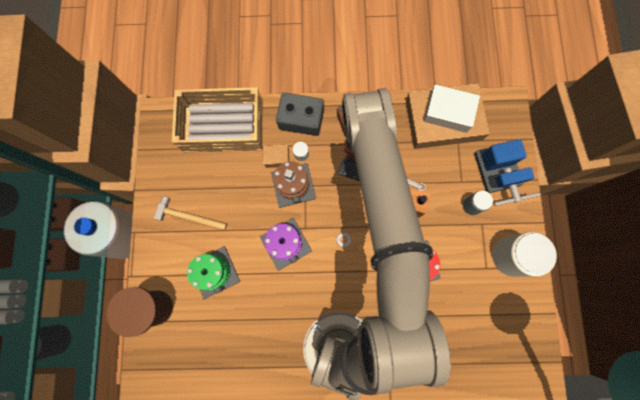

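The drift stands upright with its collar flat on the head, at about (290,172) in the top view and (348,149) in the side view. The plate's rim is now centred under the head, and every bystander I can see is where it was. I'm handing in.

```bash
python3 -m pendant '[{"grip":85,"offset":[0,0,0],"angular":[0,0,0]},{"grip":85,"offset":[0,0,0],"angular":[0,0,0]}]'; python3 -c "
from h import *
print(manip.close_job())"
```

```text
t: 18.3
tool_pos: [0.5786, -0.059, 0.311]
orientation: [-0.415, 0.403, -0.575, 0.579]
contact_force: [-0.2, -0.0, -0.8]
gripper_width: 0.0849
the job is handed in; nothing more can be done
None
```

The drift is fully home in the brown compressor and released, and the job is handed in at about 18.3 s of the 72 s allowed; no verdict was given.

- **How it went:** The images showed the plate slipped towards about 160° (mostly -x). I lowered the nose about 4.5 mm off the axis on that side and it dropped into the plate's hole without a detectable push. I drew it back to the axis and pushed the drift home in small steps.
- **Forces:** The wrist force stayed at or below about 8 N in the readings, which I took between moves.
- **Last checks:** The nose stopped about 92.0 mm below the head's top, where the vertical force rose by about 5 N. The drift's axis was within about 0.4 mm of my estimate of the hole's centre. The last pictures show it upright with the collar flat and the plate's rim centred. The gripper is well clear, and every bystander in view is unmoved. In the last top view the arm hides part of the tool block, so I did not see the punch again.
- **What disagreed:**
  - The two cameras differed by about 3 mm in the compressor's x position. I settled this with the arm's own position and the view of the held drift.
  - Fitting the plate's rim in the side view gave about 120° for the slip direction instead of 160–165°. I trusted the top view, and the drop into the hole bore that out.
  - When the fingers opened, the tool sprang about 7 mm sideways. No contact force showed, and the drift did not shift in the later pictures.

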